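Ready the noodle-shop counter: trivet, tumbler and the tipped sauce bottle

ROBOT

A 7-joint arm with a two-finger parallel gripper is mounted at the origin on the work surface. World frame = base frame: x ahead of the robot, y to its left, z up, the work surface at z = 0. Lengths are in m, angles in rad, forces in N, time in s.
With the tool pointing down it reaches from about 0.425 to 0.875 m from the base axis. Payload 4.7 kg.
Tool frame: the origin (TCP) lies on the centre line of the jaws, within the pads' length; the fingertips stand 14 mm ahead of it and the grasp point (between the pads) lies 5 mm behind it; z points along the fingers, y is the line along which they close (so a half turn about z gives the same grasp; the last joint's range is limited). The gripper opens to 87 mm and grips with 3 to 60 N. Pads are 19 mm wide; open, the fingers measure 117 mm over their backs; the gripper's body (75 mm by 190 mm) begins 51 mm behind the grasp point.
Start: joints at [1.282, 0.321, -0.07, 1.45, 0.023, 1.371, -0.057], TCP at [0.194, -0.62, 0.237] pointing down, gripper open.
Joint ranges: [-2.86, 2.86], [-0.3, 2.09], [-1.38, 1.24], [0.06, 2.45], [-1.56, 4.7], [0.09, 2.05], [-2.69, 2.69]. Speed limits (rad/s): [2.57, 2.57, 3.14, 3.14, 3.14, 3.14, 3.14].

INTERFACE

Orientations are given as a rotation vector (axis times angle).
In Python, from bench import ctrl gives the robot as it stands.
- The arm moves only by the tool send_rows, never from a script. Its argument "steps" is a list of rows, each an object of numbers: "tx", "ty", "tz": the shift along the tool's x, y, z in units of 60 mm (1.0 is 60 mm); "turn": the turn about the tool's z in units of 8 degrees (1.0 is 8 degrees); "grip": the opening, from 0 (shut) to 1 (fully open). A call has 1 to 12 rows; each row shifts and turns the commanded pose from where the row before left it, along the tool's axes as they then stand; what a row does not reach is not made up. A row lasts 1/8 s, in which the tool goes at most 62.5 mm and 10.7 degrees, less where a joint would pass 70% of its speed; a pose out of reach is approached as far as the arm can. A call is refused whole if a number of a shift passes 1 or a number of a turn 1, either way. A call with a gripper value outside its range is refused whole. The fingers move at their own pace and stop on an object; "newtons" is the grip in N (left out, the last holds). Time passes only in rows, so rows that do not move let the fingers close. It gives the time, the measured TCP pose, the force, the opening and the grip force at its end, in the units of the state.
- ctrl.get_state(): the state, without advancing time (a new reading comes with each control period).
- ctrl.get_image(name): name is "scene" or "side" or "wrist"; returns a dict with "pixels" (420x560x3 uint8, red, green, blue), "K" (3x3 intrinsics, pixels), "dist" ([k1, k2, p1, p2, k3] as OpenCV has them; the pictures are not rectified), "cam_to_world" (4x4, takes a point from camera to world coordinates); the wrist camera has in their place "T_tool_cam" (4x4, takes a point from camera to tool coordinates, whose origin is the TCP and whose axes are the flange's). Camera axes: x right, y down, z forward; pixel columns grow to the right and rows downward; lengths in m; the calibration is good to about 2 mm. A picture is of the moment at which its call begins: read the wrist's pose just before it. There is no depth.
- ctrl.close_job(): hands the job in; it is judged then, once.
The state is a dict: "time": time; "joint_positions": joint angles; "qd": joint speeds; "joint_torque": joint torques, N m; "position": TCP position; "tool_rot": TCP orientation; "ft_force": force on the tool from outside, world axes, zero at the start; "torque": the same for the moment, N m; "grip_width": opening from 0.0 (shut) to 1.0 (fully open); "grip_force": force on a finger pad.
Only numpy, scipy, OpenCV 4.12 (cv2) and the standard library are available. Lean on these libraries where they do the work, as an engineer would, in place of code of your own. Each camera call takes 0.05 s, during which the arm holds its last target. There are 200 camera calls.

TASK

Get the counter ready for the next guest, in this order: lay the wooden trivet squarely on its outlined place with its handle in the handle's outline, take the tea tumbler out of the bottle rack and stand it in the middle of the trivet, then stand the tipped-over sauce bottle upright on the bare counter and let go of it for a moment. Then take the bottle again and stand it in the place of the rack that the tumbler left empty, centred in line with the other two. Set the bottle and tumbler down gently, never dropping them, and leave the other bottles and tableware where they are.

Things in the scene. Friction and masses are not known exactly. Their poses are not given: they have to be found in the camera images.
- trivet: square wooden trivet, 110 x 110 x 14 mm, with a flat handle (24 mm wide, 14 mm thick) running from the board's edge along its +x to 126 mm from the board's centre; about 0.15 kg, lying flat and loose on the counter. Origin: centre of the board's underside; z up
- trivet_handle (a point): point in the middle of the trivet's handle, 90 mm along the trivet's x from its origin and 7 mm above its underside: pinch it here across the handle
- mark: the trivet's place: a thin black outline painted on the counter (nothing to feel), a 122 mm square with a 36 mm wide handle outline along its +x. Origin: centre of the square, on the counter; the trivet lies right with its origin and x axis on those of the mark
- mark_handle (a point): point of the outlined place that the trivet_handle point belongs on (90 mm along the mark's x, 7 mm up)
- tumbler: white ceramic tea tumbler with a blue band, straight, open at the top, 62 mm in diameter, 110 mm tall, wall 4 mm, about 0.22 kg; it starts upright in one of the rack's three places. Origin: centre of its underside; z up
- tumbler_rim (a point): centre of the tumbler's mouth, 110 mm above its underside
- bottle: sauce bottle lying tipped over, cap roughly to -y (+-0.4 rad): 54 mm square body 100 mm long, shoulder to 116 mm, then round neck and red cap 38 mm in diameter to 165 mm; about 0.3 kg. Origin: centre of its base, on the long axis; x runs from base to cap (straight up when it stands). Lying, its axis is 27 mm above the counter, a flat side down; it does not roll
- bottle_cap (a point): centre of the top of that bottle's cap, 165 mm from the base along its x
- bottle_a: a like sauce bottle standing in the rack, 165 mm tall, to be left alone. Origin: centre of its underside; z up
- bottle_b: the other like sauce bottle standing in the rack, to be left alone. Origin: centre of its underside; z up
- rack: low dark wooden rack fixed to the counter, 94 mm (x) by 290 mm (y): floor 10 mm above the counter, rails all round 22 mm above the counter; the lane between them is 74 mm wide, so a square bottle must stand with its sides along it (within 0.3 rad). Three places 90 mm apart along y, each a lighter 60 mm square; the tumbler is in any of them. Origin: centre of the underside
- rack_left (a point): middle of the rack's place at its +y end, on the rack's floor (10 mm above the counter)
- rack_middle (a point): middle of the rack's middle place, on its floor
- rack_right (a point): middle of the rack's place at its -y end, on its floor
- shaker: bystander: dark steel spice shaker, 42 mm in diameter, 84 mm tall, between trivet and rack. Origin: centre of its underside
- bowl: bystander: blue bowl, 84 mm across, 45 mm tall, at the right, far side. Origin: centre of its underside
- dish: bystander: small white dish, 90 mm across, 18 mm tall, at the far right. Origin: centre of its underside
- jar: bystander: amber jar, 64 mm in diameter, 85 mm tall, at the left. Origin: centre of its underside
- spoon: bystander: spoon, 170 mm long, lying beyond the tipped bottle. Origin: centre of its underside

How it is judged:
By the outcome, as a careful person would: the job done as asked, in the order asked, and still so for the second after the job is handed in, with the robot touching nothing.
It also fails if it takes over 72 s, if anything falls off the work surface, if the arm or the gripper's body presses on something with over 40 N, if the wrist force passes 120 N, or if a joint passes its speed limit or range.

## Working session

There is one attempt and no reset: what is moved stays moved. The work goes in short steps, Python scripts to look and compute and a tool call to move; the robot and the scene stay as the last step left them, time stands still between calls to the robot, and variables do not carry over. Pictures are saved under pics/ and viewed, at most 10 in all, crops included, and the job is handed in when it is done.

Besides the shell and the picture viewer there is one more tool, called after "Call:" as a command line: name --argument value ..., lists and objects as JSON in quotes. send_rows: Moves the arm, as the interface text tells. Its arguments: {"type":"object","properties":{"steps":{"type":"array"},"newtons":{"type":"number"}},"required":["steps"]}

```bash
ls; mkdir -p pics; python3 - <<'E'
from bench import ctrl
import cv2,numpy as np
s=ctrl.get_state();print({k:np.round(v,3).tolist() for k,v in s.items()})
for n in("scene","side"):
    d=ctrl.get_image(n);cv2.imwrite(f"pics/{n}0.png",d["pixels"][:,:,::-1]);np.savez(f"{n}0.npz",**d)
    print(n,np.round(d["K"],1).tolist(),d["dist"],np.round(d["cam_to_world"],3).tolist())
d=ctrl.get_image("wrist");print(d["T_tool_cam"])
E
```

```text
pics
{'time': 0.0, 'joint_positions': [1.282, 0.322, -0.07, 1.452, 0.023, 1.371, -0.057], 'qd': [0.0, -0.002, -0.003, -0.0, 0.0, -0.001, 0.001], 'joint_torque': [-0.0, -49.13, -0.404, -31.253, -0.064, 0.044, 0.0], 'position': [0.194, -0.62, 0.235], 'tool_rot': [-3.104, -0.474, 0.001], 'ft_force': [0.589, 0.485, -0.466], 'torque': [0.025, -0.022, -0.021], 'grip_force': 0.0, 'grip_width': 0.998}
scene [[454.7, 0.0, 275.9], [0.0, 454.7, 215.2], [0.0, 0.0, 1.0]] [-0.06167928  0.          0.          0.          0.        ] [[-0.801, 0.513, -0.31, 1.031], [0.599, 0.679, -0.424, 0.538], [-0.007, -0.525, -0.851, 1.291], [0.0, 0.0, 0.0, 1.0]]
side [[491.5, 0.0, 288.0], [0.0, 491.5, 215.8], [0.0, 0.0, 1.0]] [-0.11403098  0.          0.          0.          0.        ] [[0.99, -0.093, 0.106, 0.439], [-0.141, -0.704, 0.696, -0.958], [0.01, -0.704, -0.71, 1.062], [0.0, 0.0, 0.0, 1.0]]
[[ 1.75232071e-04 -9.59308782e-01 -2.82359046e-01  7.58371079e-02]
 [ 9.99999843e-01  1.80161239e-05  5.59390676e-04 -6.40374573e-04]
 [-5.31541372e-04 -2.82359100e-01  9.59308635e-01 -1.46338214e-01]
 [ 0.00000000e+00  0.00000000e+00  0.00000000e+00  1.00000000e+00]]
```

View pics/scene0.png

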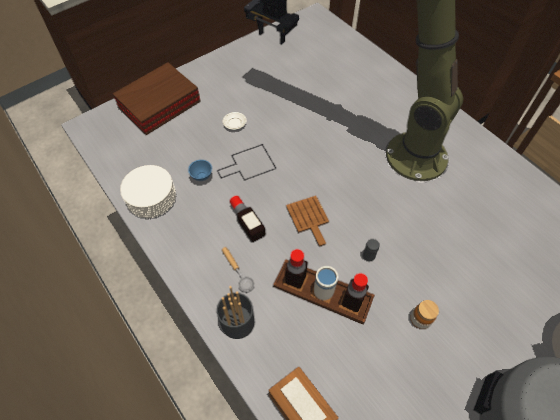

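View pics/side0.png

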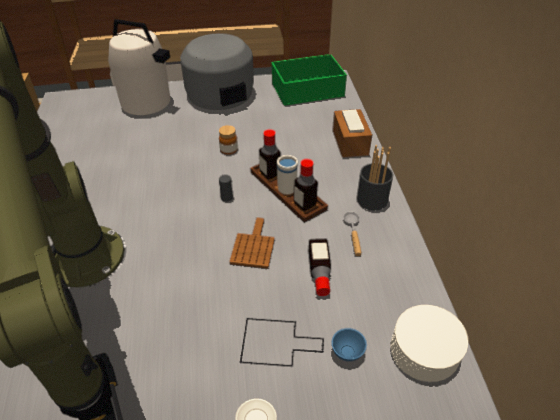

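```bash
cat > h.py <<'E'
import numpy as np,cv2
def load(n): return dict(np.load(n))
def toplane(d,px,z,T=None):
    T=d["cam_to_world"] if T is None else T
    u=cv2.undistortPoints(np.float64(px).reshape(-1,1,2),d["K"],d["dist"]).reshape(-1,2)
    r=np.c_[u,np.ones(len(u))]@T[:3,:3].T; o=T[:3,3]
    return o+r*((z-o[2])/r[:,2])[:,None]
def proj(d,P,T=None):
    T=d["cam_to_world"] if T is None else T
    W=np.linalg.inv(T);return cv2.projectPoints(np.float64(P).reshape(-1,1,3),cv2.Rodrigues(W[:3,:3])[0],W[:3,3],d["K"],d["dist"])[0].reshape(-1,2)
E
python3 - <<'E'
from h import *
a=load("side0.npz")["pixels"][:,:,::-1];b=load("scene0.npz")["pixels"][:,:,::-1]
A=cv2.resize(a[150:375,220:400],None,fx=2.6,fy=2.6,interpolation=2);cv2.imwrite("pics/c1.png",A)
B=cv2.resize(b[130:330,200:400],None,fx=3,fy=3,interpolation=2);cv2.imwrite("pics/c2.png",B);print(A.shape,B.shape)
s=load("side0.npz");
for n,px,z in[("mark sq",[[246,319],[294,321],[292,365],[241,362]],0),("mark hend",[[323,338],[323,352]],0),("triv handle end",[[260,219]],.014),("triv board",[[238,235],[274,238],[269,268],[231,264]],.014),("bottle",[[320,240],[323,294]],.03),("rack corners low",[[326,205],[251,168]],.022),("capA,capB",[[269,133],[307,163]],.165)]:
    print(n,toplane(s,px,z)[:,:2].round(3).tolist())
E
```

```text
(585, 468, 3) (600, 600, 3)
mark sq [[0.441, -0.266], [0.56, -0.288], [0.538, -0.408], [0.419, -0.384]]
mark hend [[0.624, -0.346], [0.616, -0.384]]
triv handle end [[0.511, 0.068]]
triv board [[0.442, 0.012], [0.543, -0.013], [0.517, -0.121], [0.415, -0.093]]
bottle [[0.67, -0.052], [0.643, -0.237]]
rack corners low [[0.716, 0.093], [0.505, 0.299]]
capA,capB [[0.566, 0.288], [0.658, 0.128]]
```

View pics/c1.png

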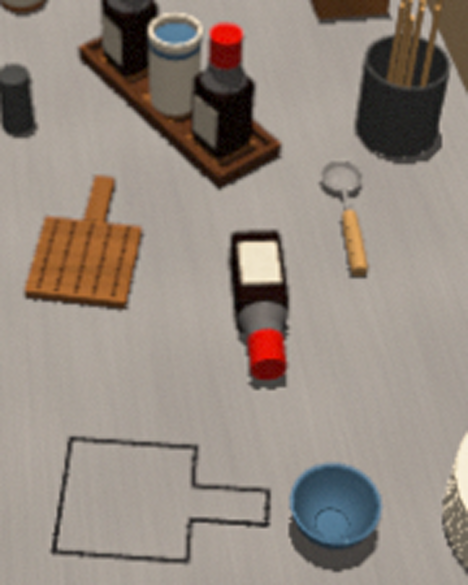

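View pics/c2.png

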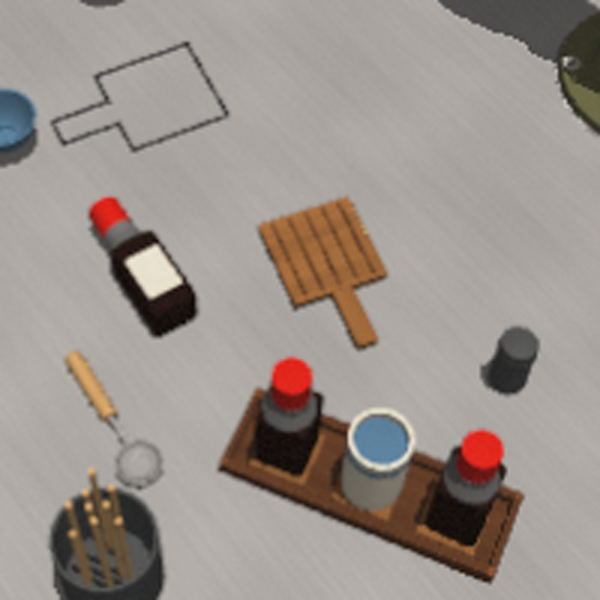

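```bash
cat > fit.py <<'E'
from h import *
from scipy.optimize import least_squares
S=load("side0.npz");C=load("scene0.npz")
f1=lambda p:(np.float64(p)+.5)/2.6-.5+[220,150]
f2=lambda p:(np.float64(p)+.5)/3-.5+[200,130]
def fit(name,L1,p1,L2,p2,x0):
    L1,L2=np.float64(L1),np.float64(L2)
    def W(x,L):
        c,s=np.cos(x[2]),np.sin(x[2]);return np.c_[x[0]+c*L[:,0]-s*L[:,1],x[1]+s*L[:,0]+c*L[:,1],L[:,2]]
    r=lambda x,w:np.r_[(proj(S,W(x,L1))-f1(p1)).ravel()*w[0],(proj(C,W(x,L2))-f2(p2)).ravel()*w[1]]
    for w in((1,1),(1,0),(0,1)):
        o=least_squares(r,x0,args=(w,),loss="soft_l1");print(name,w,o.x.round(4),"rms px",np.sqrt((o.fun**2).mean()).round(2))
m=.061
fit("mark",[[-m,m,0],[m,m,0],[m,-m,0],[-m,-m,0]],[[70,438],[196,446],[187,561],[54,552]],
 [[-m,m,0],[-m,-m,0],[m,-m,0],[m,m,0]],[[188,43],[227,113],[136,150],[97,76]][:1]+[[227,113],[136,150],[97,76]],[.49,-.336,-.18])
b=.055;t=.014
T=[[b,b,t],[b,-b,t],[-b,-b,t],[-b,b,t],[.126,.012,t],[.126,-.012,t]]
fit("trivet",T,[[46,217],[142,228],[127,302],[27,293],[96,176],[115,179]],T,[[386,274],[298,305],[260,228],[347,197],[377,341],[360,347]],[.48,-.05,1.35])
q=.027
fit("bottle",[[0,q,2*q],[0,-q,2*q]],[[279,231],[232,233]],[[0,q,2*q],[0,-q,2*q]],[[156,321],[194,294]],[.67,-.05,-1.7])
print("cap", toplane(S,[f1([266,358])],.046)[:,:2],toplane(C,[f2([109,214])],.046)[:,:2])
R=[[.047,-.145,.022],[-.047,-.145,.022],[-.047,.145,.022],[.047,.145,.022]]
fit("rack",R[:3],[[280,145],[221,172],[81,47]],R,[[221,463],[258,390],[522,492],[490,572]],[.62,.2,.5])
print("rim",toplane(S,[f1([176,32])],.12)[:,:2],toplane(C,[f2([381,438])],.12)[:,:2])
print("caps",toplane(S,[f1([226,33])],.175)[:,:2],toplane(C,[f2([292,370]),f2([482,447])],.175)[:,:2])
print("shaker",toplane(S,[f1([13,74])],.084)[:,:2],toplane(C,[f2([518,341])],.084)[:,:2])
print("spoon",toplane(S,[f1([342,178]),f1([358,272])],.005)[:,:2],"bowl",toplane(S,[f1([335,505])],.045))
E
python3 fit.py
```

```text
mark (1, 1) [ 0.4899 -0.3365 -0.2194] rms px 13.72
mark (1, 0) [ 0.4899 -0.3364 -0.2097] rms px 0.12
mark (0, 1) [ 0.4557 -0.3821 -1.0386] rms px 14.35
trivet (1, 1) [ 0.4784 -0.0457  1.2994] rms px 0.66
trivet (1, 0) [ 0.4786 -0.0482  1.3005] rms px 0.29
trivet (0, 1) [ 0.4781 -0.0435  1.299 ] rms px 0.39
bottle (1, 1) [ 0.6608 -0.065  -1.5328] rms px 0.85
bottle (1, 0) [ 0.6595 -0.0688 -1.6393] rms px 0.33
bottle (0, 1) [ 0.662  -0.0628 -1.5136] rms px 0.26
cap [[ 0.64093544 -0.22721627]] [[ 0.648976   -0.20588704]]
rack (1, 1) [0.6118 0.1969 0.5061] rms px 1.06
rack (1, 0) [0.614  0.1984 0.4945] rms px 0.65
rack (0, 1) [0.6107 0.1966 0.5094] rms px 0.73
rim [[0.61068191 0.19433579]] [[0.60998689 0.19880964]]
caps [[0.65488526 0.11829709]] [[0.6510694  0.11382602]
 [0.56390466 0.27551899]]
shaker [[0.41765386 0.18643971]] [[0.41918947 0.19042383]]
spoon [[ 0.78562794  0.04425458]
 [ 0.76997916 -0.09808207]] bowl [[ 0.67210387 -0.39610491  0.045     ]]
```

```bash
sed -i 's/\[\[188,43\],\[227,113\],\[136,150\],\[97,76\]\]\[:1\]+\[\[227,113\],\[136,150\],\[97,76\]\]/[[227,113],[188,43],[97,76],[136,150]]/' fit.py; python3 fit.py | grep mark
cat > p.py <<'E'
from h import *
from bench import ctrl
from scipy.spatial.transform import Rotation as Ro
def pose(): 
    s=ctrl.get_state();R=Ro.from_rotvec(s["tool_rot"]).as_matrix();return np.array(s["position"]),R,np.arctan2(R[1,0],R[0,0]),s
def plan(segs,start=None):
    """segs: (x,y,z,yaw,rows)"""
    p,R,yaw,s=pose()
    if start is not None: p,yaw=np.array(start[:3],float),start[3]
    print("from",p.round(4),round(yaw,3),"t",round(s["time"],2))
    for x,y,z,w,n in segs:
        g=np.array([x,y,z],float);p0,y0=p.copy(),yaw;out=[]
        for i in range(1,n+1):
            d=p0+(g-p0)*i/n-p;c,sn=np.cos(yaw),np.sin(yaw)
            t=np.round([(c*d[0]+sn*d[1])/.06,(sn*d[0]-c*d[1])/.06,-d[2]/.06],2)
            k=np.round(-np.degrees(y0+(w-y0)*i/n-yaw)/8,2)
            p=p+.06*np.array([c*t[0]+sn*t[1],sn*t[0]-c*t[1],-t[2]]);yaw-=np.radians(8*k)
            out.append(f"{t[0]+0:g} {t[1]+0:g} {t[2]+0:g} {k+0:g}")
        print(f"-> {p.round(4)} {yaw:.3f}:",*out,sep="\n  ")
def wrist(name):
    p,R,yaw,s=pose();d=ctrl.get_image("wrist");T=np.eye(4);T[:3,:3]=R;T[:3,3]=p
    d["cam_to_world"]=T@d["T_tool_cam"];np.savez(name+".npz",**d);cv2.imwrite(f"pics/{name}.png",d["pixels"][:,:,::-1]);return d
E
python3 -c "
from p import *
plan([(.50,-.336,.26,.85,12),(.505,.02,.26,1.30,10)])"
```

```text
mark (1, 1) [ 0.4893 -0.3366 -0.2085] rms px 0.4
mark (1, 0) [ 0.4899 -0.3364 -0.2097] rms px 0.12
mark (0, 1) [ 0.4872 -0.3373 -0.2043] rms px 0.26
from [ 0.1937 -0.6201  0.2357] 0.303 t 0.15
-> [ 0.4999 -0.3357  0.2597] 0.850:
  0.52 -0.25 -0.03 -0.33
  0.54 -0.22 -0.04 -0.32
  0.54 -0.21 -0.03 -0.33
  0.56 -0.17 -0.03 -0.33
  0.56 -0.15 -0.04 -0.32
  0.56 -0.13 -0.03 -0.33
  0.57 -0.1 -0.04 -0.33
  0.58 -0.07 -0.03 -0.32
  0.58 -0.05 -0.03 -0.33
  0.58 -0.02 -0.04 -0.33
  0.58 0.01 -0.03 -0.32
  0.58 0.03 -0.03 -0.33
-> [0.5049 0.02   0.2597] 1.300:
  0.45 -0.38 0 -0.32
  0.47 -0.37 0 -0.32
  0.48 -0.34 0 -0.33
  0.5 -0.32 0 -0.32
  0.51 -0.3 0 -0.32
  0.53 -0.27 0 -0.32
  0.54 -0.26 0 -0.33
  0.55 -0.22 0 -0.32
  0.55 -0.2 0 -0.32
  0.57 -0.18 0 -0.32
```

Call:
send_rows --steps '[{"tx": 0.52, "ty": -0.25, "tz": -0.03, "turn": -0.33, "grip": 1}, {"tx": 0.54, "ty": -0.22, "tz": -0.04, "turn": -0.32, "grip": 1}, {"tx": 0.54, "ty": -0.21, "tz": -0.03, "turn": -0.33, "grip": 1}, {"tx": 0.56, "ty": -0.17, "tz": -0.03, "turn": -0.33, "grip": 1}, {"tx": 0.56, "ty": -0.15, "tz": -0.04, "turn": -0.32, "grip": 1}, {"tx": 0.56, "ty": -0.13, "tz": -0.03, "turn": -0.33, "grip": 1}, {"tx": 0.57, "ty": -0.1, "tz": -0.04, "turn": -0.33, "grip": 1}, {"tx": 0.58, "ty": -0.07, "tz": -0.03, "turn": -0.32, "grip": 1}, {"tx": 0.58, "ty": -0.05, "tz": -0.03, "turn": -0.33, "grip": 1}, {"tx": 0.58, "ty": -0.02, "tz": -0.04, "turn": -0.33, "grip": 1}, {"tx": 0.58, "ty": 0.01, "tz": -0.03, "turn": -0.32, "grip": 1}, {"tx": 0.58, "ty": 0.03, "tz": -0.03, "turn": -0.33, "grip": 1}]'

```text
time: 1.65
position: [0.5017, -0.3345, 0.2607]
tool_rot: [2.86, 1.3, 0.0]
ft_force: [-0.1, -0.7, -0.7]
grip_width: 1.002
grip_force: 0.0
```

```bash
python3 -c "
from p import *
d=wrist('w1')
m=.061;c,s=np.cos(-.2085),np.sin(-.2085)
P=np.array([[a,b] for a,b in((-m,m),(m,m),(m,-m),(-m,-m))])
print(proj(d,np.c_[.4893+c*P[:,0]-s*P[:,1],-.3366+s*P[:,0]+c*P[:,1],np.zeros(4)]).round(1))
plan([(.505,.02,.26,1.30,10)])"
```

```text
[[209.8 167. ]
 [294.  118.5]
 [338.2 202.7]
 [258.1 244.7]]
from [ 0.506 -0.329  0.261] 0.862 t 1.7
-> [0.5051 0.0198 0.2598] 1.300:
  0.44 -0.38 0 -0.31
  0.46 -0.36 0 -0.32
  0.47 -0.34 0 -0.31
  0.49 -0.32 0.01 -0.32
  0.5 -0.3 0 -0.31
  0.51 -0.27 0 -0.31
  0.52 -0.26 0 -0.32
  0.54 -0.22 0 -0.31
  0.54 -0.21 0 -0.32
  0.55 -0.18 0.01 -0.31
```

View pics/w1.png

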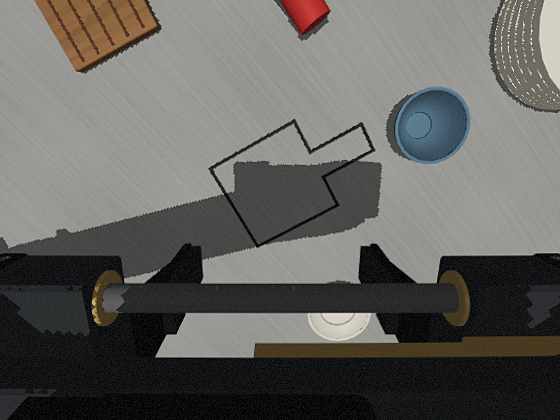

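Call:
send_rows --steps '[{"tx": 0.44, "ty": -0.38, "turn": -0.31, "grip": 1}, {"tx": 0.46, "ty": -0.36, "turn": -0.32, "grip": 1}, {"tx": 0.47, "ty": -0.34, "turn": -0.31, "grip": 1}, {"tx": 0.49, "ty": -0.32, "tz": 0.01, "turn": -0.32, "grip": 1}, {"tx": 0.5, "ty": -0.3, "turn": -0.31, "grip": 1}, {"tx": 0.51, "ty": -0.27, "turn": -0.31, "grip": 1}, {"tx": 0.52, "ty": -0.26, "turn": -0.32, "grip": 1}, {"tx": 0.54, "ty": -0.22, "turn": -0.31, "grip": 1}, {"tx": 0.54, "ty": -0.21, "turn": -0.32, "grip": 1}, {"tx": 0.55, "ty": -0.18, "tz": 0.01, "turn": -0.31, "grip": 1}, {"grip": 1}, {"grip": 1}]'

```text
validation failed for argument at $.st...
```

```bash
cat > fitw.py <<'E'
from p import *
from scipy.optimize import least_squares
def fitw(d,L,px,x0):
    L=np.float64(L)
    def W(x):
        c,s=np.cos(x[2]),np.sin(x[2]);return np.c_[x[0]+c*L[:,0]-s*L[:,1],x[1]+s*L[:,0]+c*L[:,1],L[:,2]]
    o=least_squares(lambda x:(proj(d,W(x))-px).ravel(),x0);print("fit",o.x.round(4),"rms",np.sqrt((o.fun**2).mean()).round(2));return o.x
def trivet_edges(d,guess):
    "fit by brown mask corners: segment & compare with model silhouette"
    hsv=cv2.cvtColor(d["pixels"],cv2.COLOR_RGB2HSV)
    m=((hsv[...,0]>5)&(hsv[...,0]<22)&(hsv[...,1]>110)&(hsv[...,2]>60)).astype(np.uint8)
    b=.055;out=[[b,.012],[.126,.012],[.126,-.012],[b,-.012],[b,-b],[-b,-b],[-b,b],[b,b]]
    def sil(x):
        c,s=np.cos(x[2]),np.sin(x[2]);im=np.zeros(m.shape,np.float32)
        for z in(0,.007,.014):
            P=proj(d,[[x[0]+c*u-s*v,x[1]+s*u+c*v,z] for u,v in out]);q=np.zeros(m.shape,np.uint8)
            cv2.fillPoly(q,[np.round(P*16).astype(np.int32)],255,cv2.LINE_AA,4);im=np.maximum(im,q/255.)
        return im
    r0=cv2.dilate((sil(guess)>0).astype(np.uint8),np.ones((41,41)))
    mm=cv2.GaussianBlur((cv2.morphologyEx(m,cv2.MORPH_CLOSE,np.ones((5,5)))*r0).astype(np.float32),(0,0),1.5)
    from scipy.optimize import minimize
    f=lambda x:((cv2.GaussianBlur(sil([x[0]/100,x[1]/100,x[2]/10]),(0,0),1.5)-mm)**2).sum()
    o=minimize(f,[guess[0]*100,guess[1]*100,guess[2]*10],method="Nelder-Mead",options=dict(initial_simplex=None,xatol=.005,fatol=.1))
    print("trivet",o.x[0]/100,o.x[1]/100,o.x[2]/10,"cost",o.fun,"area",mm.sum());return o.x/[100,100,10]
E
python3 -c "
from fitw import *
d=load('w1.npz');m=.061
fitw(d,[[-m,m,0],[m,m,0],[m,-m,0],[-m,-m,0]],[[210.5,168.3],[295,120.5],[337.5,204.5],[258.5,245.5]],[.49,-.336,-.2])
print(pose()[0].round(4),pose()[2])
e=wrist('w2');x=trivet_edges(e,[.478,-.045,1.3])
c,s=np.cos(x[2]),np.sin(x[2]);print('handle',x[0]+.09*c,x[1]+.09*s)
"
```

```text
fit [ 0.4883 -0.3384 -0.2155] rms 0.39
[ 0.506 -0.329  0.261] 0.8616871944586795
trivet 0.4770750983239175 -0.04229935302235935 1.2808549320415725 cost 92.69673203857658 area 5982.81
handle 0.502805744308477 0.043944103872742404
```

Call:
send_rows --steps '[{"tx": 0.44, "ty": -0.38, "tz": 0, "turn": -0.31, "grip": 1}, {"tx": 0.46, "ty": -0.36, "tz": 0, "turn": -0.32, "grip": 1}, {"tx": 0.47, "ty": -0.34, "tz": 0, "turn": -0.31, "grip": 1}, {"tx": 0.49, "ty": -0.32, "tz": 0.01, "turn": -0.32, "grip": 1}, {"tx": 0.5, "ty": -0.3, "tz": 0, "turn": -0.31, "grip": 1}, {"tx": 0.51, "ty": -0.27, "tz": 0, "turn": -0.31, "grip": 1}, {"tx": 0.52, "ty": -0.26, "tz": 0, "turn": -0.32, "grip": 1}, {"tx": 0.54, "ty": -0.22, "tz": 0, "turn": -0.31, "grip": 1}, {"tx": 0.54, "ty": -0.21, "tz": 0, "turn": -0.32, "grip": 1}, {"tx": 0.55, "ty": -0.18, "tz": 0.01, "turn": -0.31, "grip": 1}, {"tx": 0, "ty": 0, "tz": 0, "turn": 0, "grip": 1}, {"tx": 0, "ty": 0, "tz": 0, "turn": 0, "grip": 1}]'

```text
time: 3.25
position: [0.5032, 0.0126, 0.2592]
tool_rot: [2.511, 1.887, -0.001]
ft_force: [-0.4, -0.3, 0.7]
grip_width: 0.998
grip_force: 0.0
```

```bash
python3 -c "
from fitw import *
print(pose()[0].round(4),pose()[2])
e=wrist('w3');x=trivet_edges(e,[.477,-.0425,1.285])
c,s=np.cos(x[2]),np.sin(x[2]);h=[x[0]+.09*c,x[1]+.09*s];print('handle',h)
"
```

```text
[0.5032 0.0126 0.2592] 1.2887967097154895
trivet 0.4743108222113714 -0.04527786028826679 1.2893234715088893 cost 178.85261945575326 area 7755.0
handle [np.float64(0.49931019816105116), np.float64(0.041180402487054873)]
```

View pics/w3.png

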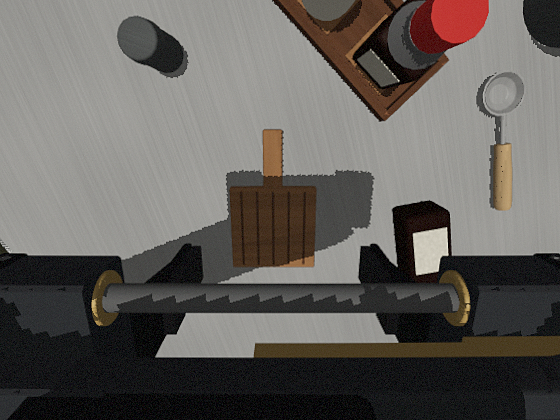

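```bash
python3 -c "
from fitw import *
b=.055;t=.014;d=load('w3.npz')
x=fitw(d,[[.126,.012,t],[.126,-.012,t],[b,b,t],[b,-b,t],[-b,-b,t]],[[263.5,129.5],[282.5,129.5],[230,186.5],[315.5,186.5],[314.5,267]],[.477,-.0425,1.285])
print(x[:2]+.09*np.array([np.cos(x[2]),np.sin(x[2])]))
plan([(.501,.0412,.06,1.29,6),(.501,.0412,.018,1.29,3)])"
```

```text
fit [ 0.4751 -0.0456  1.2879] rms 0.87
[0.50027415 0.04082682]
from [0.5032 0.0119 0.2592] 1.287 t 3.3
-> [0.5011 0.0413 0.06  ] 1.290:
  0.08 -0.03 0.55 0
  0.07 -0.03 0.56 -0.01
  0.08 -0.03 0.55 0
  0.08 -0.02 0.55 0
  0.07 -0.03 0.56 -0.01
  0.08 -0.03 0.55 0
-> [0.5011 0.0413 0.018 ] 1.290:
  0 0 0.23 0
  0 0 0.24 0
  0 0 0.23 0
```

Call:
send_rows --steps '[{"tx": 0.08, "ty": -0.03, "tz": 0.55, "turn": 0, "grip": 1}, {"tx": 0.07, "ty": -0.03, "tz": 0.56, "turn": 0, "grip": 1}, {"tx": 0.08, "ty": -0.03, "tz": 0.55, "turn": 0, "grip": 1}, {"tx": 0.08, "ty": -0.02, "tz": 0.55, "turn": 0, "grip": 1}, {"tx": 0.07, "ty": -0.03, "tz": 0.56, "turn": 0, "grip": 1}, {"tx": 0.08, "ty": -0.03, "tz": 0.55, "turn": 0, "grip": 1}, {"tx": 0, "ty": 0, "tz": 0.23, "turn": 0, "grip": 0.7}, {"tx": 0, "ty": 0, "tz": 0.24, "turn": 0, "grip": 0.5}, {"tx": 0, "ty": 0, "tz": 0.23, "turn": 0, "grip": 0.45}, {"tx": 0, "ty": 0, "tz": 0, "turn": 0, "grip": 0.4}, {"tx": 0, "ty": 0, "tz": 0, "turn": 0, "grip": 0.3}, {"tx": 0, "ty": 0, "tz": 0, "turn": 0, "grip": 0}]' --newtons 30

```text
time: 4.8
position: [0.5016, 0.042, 0.0188]
tool_rot: [2.511, 1.886, 0.001]
ft_force: [-0.3, 0.1, 0.2]
grip_width: 0.399
grip_force: 0.0
```

Call:
send_rows --steps '[{"tx": 0, "ty": 0, "tz": 0, "turn": 0, "grip": 0}, {"tx": 0, "ty": 0, "tz": 0, "turn": 0, "grip": 0}]'

```text
time: 5.05
position: [0.5014, 0.042, 0.0186]
tool_rot: [2.511, 1.887, 0.001]
ft_force: [-0.6, 0.4, 1.6]
grip_width: 0.273
grip_force: 30.0
```

```bash
python3 -c "
from fitw import *
o=np.array([.489,-.337]);r=.0914
P=lambda w:(*(o+r*np.array([np.cos(w),np.sin(w)])),.0184,w)
plan([(*P(1.29),12)]+[(*P(w),1) for w in np.linspace(1.29,-.212,13)[1:]])"
```

```text
from [0.5014 0.042  0.0186] 1.289 t 5.05
-> [ 0.5146 -0.2491  0.0186] 1.290:
  -0.38 0.13 0 0
  -0.39 0.13 0 0
  -0.38 0.13 0 0
  -0.38 0.13 0 0
  -0.39 0.13 0 0
  -0.38 0.13 0 0
  -0.38 0.13 0 -0.01
  -0.39 0.13 0 0
  -0.38 0.13 0 0
  -0.38 0.13 0 0
  -0.39 0.13 0 0
  -0.38 0.13 0 0
-> [ 0.5254 -0.2529  0.0186] 1.164:
  -0.01 0.19 0 0.9
-> [ 0.5354 -0.2585  0.0186] 1.040:
  -0.02 0.19 0 0.89
-> [ 0.545  -0.2648  0.0186] 0.915:
  -0.01 0.19 0 0.9
-> [ 0.5536 -0.2722  0.0186] 0.789:
  -0.01 0.19 0 0.9
-> [ 0.5613 -0.2806  0.0186] 0.665:
  -0.01 0.19 0 0.89
-> [ 0.5674 -0.2904  0.0186] 0.539:
  -0.02 0.19 0 0.9
-> [ 0.5727 -0.3005  0.0186] 0.413:
  -0.01 0.19 0 0.9
-> [ 0.5767 -0.3111  0.0186] 0.289:
  -0.01 0.19 0 0.89
-> [ 0.5794 -0.3222  0.0186] 0.163:
  -0.01 0.19 0 0.9
-> [ 0.5801 -0.3337  0.0186] 0.038:
  -0.02 0.19 0 0.9
-> [ 0.5799 -0.3451  0.0186] -0.087:
  -0.01 0.19 0 0.89
-> [ 0.5783 -0.3564  0.0186] -0.212:
  -0.01 0.19 0 0.9
```

Call:
send_rows --steps '[{"tx": -0.38, "ty": 0.13, "tz": 0, "turn": 0, "grip": 0}, {"tx": -0.39, "ty": 0.13, "tz": 0, "turn": 0, "grip": 0}, {"tx": -0.38, "ty": 0.13, "tz": 0, "turn": 0, "grip": 0}, {"tx": -0.38, "ty": 0.13, "tz": 0, "turn": 0, "grip": 0}, {"tx": -0.39, "ty": 0.13, "tz": 0, "turn": 0, "grip": 0}, {"tx": -0.38, "ty": 0.13, "tz": 0, "turn": 0, "grip": 0}, {"tx": -0.38, "ty": 0.13, "tz": 0, "turn": 0, "grip": 0}, {"tx": -0.39, "ty": 0.13, "tz": 0, "turn": 0, "grip": 0}, {"tx": -0.38, "ty": 0.13, "tz": 0, "turn": 0, "grip": 0}, {"tx": -0.38, "ty": 0.13, "tz": 0, "turn": 0, "grip": 0}, {"tx": -0.39, "ty": 0.13, "tz": 0, "turn": 0, "grip": 0}, {"tx": -0.38, "ty": 0.13, "tz": 0, "turn": 0, "grip": 0}]' --newtons 40

```text
time: 6.55
position: [0.5147, -0.2491, 0.0186]
tool_rot: [-2.511, -1.888, -0.002]
ft_force: [0.2, 2.2, 3.6]
grip_width: 0.27
grip_force: 40.0
```

Call:
send_rows --steps '[{"tx": -0.01, "ty": 0.19, "tz": 0, "turn": 0.9, "grip": 0}, {"tx": -0.02, "ty": 0.19, "tz": 0, "turn": 0.89, "grip": 0}, {"tx": -0.01, "ty": 0.19, "tz": 0, "turn": 0.9, "grip": 0}, {"tx": -0.01, "ty": 0.19, "tz": 0, "turn": 0.9, "grip": 0}, {"tx": -0.01, "ty": 0.19, "tz": 0, "turn": 0.89, "grip": 0}, {"tx": -0.02, "ty": 0.19, "tz": 0, "turn": 0.9, "grip": 0}, {"tx": -0.01, "ty": 0.19, "tz": 0, "turn": 0.9, "grip": 0}, {"tx": -0.01, "ty": 0.19, "tz": 0, "turn": 0.89, "grip": 0}, {"tx": -0.01, "ty": 0.19, "tz": 0, "turn": 0.9, "grip": 0}, {"tx": -0.02, "ty": 0.19, "tz": 0, "turn": 0.9, "grip": 0}, {"tx": -0.01, "ty": 0.19, "tz": 0, "turn": 0.89, "grip": 0}, {"tx": -0.01, "ty": 0.19, "tz": 0, "turn": 0.9, "grip": 0}]'

```text
time: 8.05
position: [0.5784, -0.3568, 0.0186]
tool_rot: [-3.123, 0.34, -0.002]
ft_force: [1.0, 1.1, 3.2]
grip_width: 0.273
grip_force: 40.0
```

Call:
send_rows --steps '[{"tx": 0, "ty": 0, "tz": 0, "turn": 0, "grip": 0}, {"tx": 0, "ty": 0, "tz": 0, "turn": 0, "grip": 0}, {"tx": 0, "ty": 0, "tz": 0, "turn": 0, "grip": 0}]'

```text
time: 8.43
position: [0.5777, -0.3573, 0.0186]
tool_rot: [3.122, -0.333, 0.001]
ft_force: [0.7, -2.1, 3.8]
grip_width: 0.271
grip_force: 40.0
```

```bash
python3 -c "
from p import *
p,R,w,s=pose();print(p,w,s['grip_width'],s['ft_force'])
d=ctrl.get_image('side');np.savez('side1.npz',**d)
A=cv2.resize(d['pixels'][290:390,210:370,::-1],None,fx=5,fy=5,interpolation=2);cv2.imwrite('pics/c3.png',A)"
```

```text
[ 0.57767005 -0.35734954  0.01862639] -0.2125053633004841 0.2709888470730244 [ 0.68150505 -2.12610177  3.75455119]
```

View pics/c3.png

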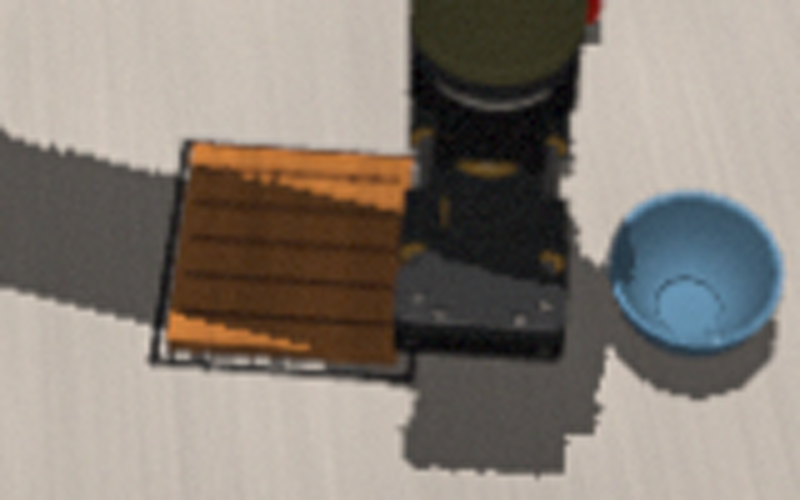

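```bash
python3 -c "
from fitw import *
d=load('side1.npz');f=lambda p:(np.float64(p)+.5)/5-.5+[210,290];b=.055;t=.014;m=.061
fitw(d,[[-b,b,t],[b,b,t],[-b,-b,t],[b,-b,t]],f([[192,142],[414,157],[167,347],[396,361]]),[.489,-.337,-.2])
fitw(d,[[-m,m,0],[-m,-m,0],[m,-m,0]],f([[187,143],[154,361],[409,378]]),[.489,-.337,-.2])"
```

```text
fit [ 0.4888 -0.34   -0.2071] rms 0.5
fit [ 0.4899 -0.3362 -0.2138] rms 0.17
```

```bash
cat > mk.py <<'E'
from fitw import *
from scipy.optimize import minimize
def markfit(d,g=(.489,-.337,-.21)):
    G=cv2.cvtColor(d["pixels"],cv2.COLOR_RGB2GRAY).astype(np.float32)
    hp=cv2.GaussianBlur(G,(0,0),1.0)-cv2.GaussianBlur(G,(0,0),6);m=.061
    # outline: square without the handle opening; handle width 36 mm
    L=[]
    for a,b in(((-m,m),(m,m)),((-m,-m),(m,-m)),((-m,-m),(-m,m)),((m,.018),(m,m)),((m,-.018),(m,-m)),((m,.018),(.132,.018)),((m,-.018),(.132,-.018))):
        k=np.linspace(0,1,40)[:,None];L.append(np.array(a)*(1-k)+np.array(b)*k)
    L=np.vstack(L)
    def f(x):
        x=np.array(x)/[100,100,10];c,s=np.cos(x[2]),np.sin(x[2])
        P=proj(d,np.c_[x[0]+c*L[:,0]-s*L[:,1],x[1]+s*L[:,0]+c*L[:,1],0*L[:,0]]).astype(np.float32)
        return float(cv2.remap(hp,P[:,:1],P[:,1:],cv2.INTER_LINEAR).mean())
    g0=np.array(g)*[100,100,10]
    o=minimize(f,g0,method="Nelder-Mead",options=dict(initial_simplex=[g0,g0+[.3,0,0],g0+[0,.3,0],g0+[0,0,.2]]))
    print("mark",(o.x/[100,100,10]).round(4),o.fun)
E
python3 -c "
from mk import *
for n in('w1','side0','scene0'):markfit(load(n+'.npz'))
plan([(.578,-.357,.14,-.2125,4),(.50,-.33,.26,.86,8)])"
```

```text
mark [ 0.4872 -0.3377 -0.2144] -58.79104232788086
mark [ 0.4897 -0.3363 -0.2151] -45.50986099243164
mark [ 0.4893 -0.3381 -0.2145] -31.597900390625
from [ 0.5777 -0.3572  0.0186] -0.213 t 8.47
-> [ 0.5777 -0.3572  0.1398] -0.213:
  0 0 -0.51 0
  0 0 -0.5 0
  0 0 -0.51 0
  0 0 -0.5 0
-> [ 0.5002 -0.3299  0.2598] 0.860:
  -0.17 -0.02 -0.25 -0.96
  -0.17 -0.04 -0.25 -0.96
  -0.15 -0.07 -0.25 -0.96
  -0.15 -0.09 -0.25 -0.96
  -0.14 -0.1 -0.25 -0.96
  -0.12 -0.12 -0.25 -0.96
  -0.1 -0.14 -0.25 -0.96
  -0.08 -0.15 -0.25 -0.96
```

Call:
send_rows --steps '[{"tx": 0, "ty": 0, "tz": 0, "turn": 0, "grip": 0.45}, {"tx": 0, "ty": 0, "tz": 0, "turn": 0, "grip": 0.55}, {"tx": 0, "ty": 0, "tz": 0, "turn": 0, "grip": 0.55}, {"tx": 0, "ty": 0, "tz": -0.5, "turn": 0, "grip": 0.6}, {"tx": 0, "ty": 0, "tz": -0.5, "turn": 0, "grip": 1}, {"tx": 0, "ty": 0, "tz": -0.5, "turn": 0, "grip": 1}, {"tx": 0, "ty": 0, "tz": -0.5, "turn": 0, "grip": 1}]'

```text
time: 9.35
position: [0.5774, -0.3559, 0.1387]
tool_rot: [-3.123, 0.334, 0.001]
ft_force: [0.8, 1.0, -0.6]
grip_width: 0.857
grip_force: 0.0
```

Call:
send_rows --steps '[{"tx": -0.17, "ty": -0.02, "tz": -0.25, "turn": -0.96, "grip": 1}, {"tx": -0.17, "ty": -0.04, "tz": -0.25, "turn": -0.96, "grip": 1}, {"tx": -0.15, "ty": -0.07, "tz": -0.25, "turn": -0.96, "grip": 1}, {"tx": -0.15, "ty": -0.09, "tz": -0.25, "turn": -0.96, "grip": 1}, {"tx": -0.14, "ty": -0.1, "tz": -0.25, "turn": -0.96, "grip": 1}, {"tx": -0.12, "ty": -0.12, "tz": -0.25, "turn": -0.96, "grip": 1}, {"tx": -0.1, "ty": -0.14, "tz": -0.25, "turn": -0.96, "grip": 1}, {"tx": -0.08, "ty": -0.15, "tz": -0.25, "turn": -0.96, "grip": 1}, {"tx": 0, "ty": 0, "tz": 0, "turn": 0, "grip": 1}, {"tx": 0, "ty": 0, "tz": 0, "turn": 0, "grip": 1}]'

```text
time: 10.6
position: [0.5001, -0.3289, 0.2574]
tool_rot: [-2.857, -1.304, 0.001]
ft_force: [0.6, -0.3, -0.6]
grip_width: 0.998
grip_force: 0.0
```

```bash
python3 -c "
from mk import *
d=wrist('w4');markfit(d,(.4887,-.3374,-.2147));trivet_edges(d,[.4884,-.338,-.2125])
p=pose()[0];print(p)
for n in('scene',):
  e=ctrl.get_image(n);np.savez('scene2.npz',**e);markfit(e);trivet_edges(e,[.4884,-.338,-.2125])
plan([(.60,.0,.30,1.5,12),(.607,.135,.30,2.07,5)])"
```

```text
mark [ 0.4873 -0.3376 -0.2147] -50.77792739868164
trivet 0.48614239087241656 -0.337764158934461 -0.21034859820583351 cost 191.63041007348758 area 8486.0
[ 0.50002067 -0.32887149  0.25708954]
mark [ 0.4877 -0.341  -0.2753] -16.886775970458984
trivet 0.48761478067973385 -0.340227700365051 -0.21557315382388714 cost 40.973248963631875 area 892.0
from [ 0.5    -0.3289  0.257 ] 0.857 t 10.7
-> [5.998e-01 1.000e-04 3.002e-01] 1.500:
  0.44 -0.19 -0.06 -0.38
  0.44 -0.17 -0.06 -0.39
  0.46 -0.15 -0.06 -0.38
  0.46 -0.12 -0.06 -0.38
  0.47 -0.1 -0.06 -0.39
  0.47 -0.07 -0.06 -0.38
  0.47 -0.05 -0.06 -0.38
  0.48 -0.02 -0.06 -0.39
  0.48 0.01 -0.06 -0.38
  0.47 0.03 -0.06 -0.39
  0.48 0.05 -0.06 -0.38
  0.47 0.08 -0.06 -0.38
-> [0.6069 0.1347 0.3002] 2.069:
  0.45 -0.01 0 -0.82
  0.45 0.05 0 -0.81
  0.44 0.09 0 -0.82
  0.43 0.14 0 -0.82
  0.4 0.19 0 -0.81
```

View pics/w4.png

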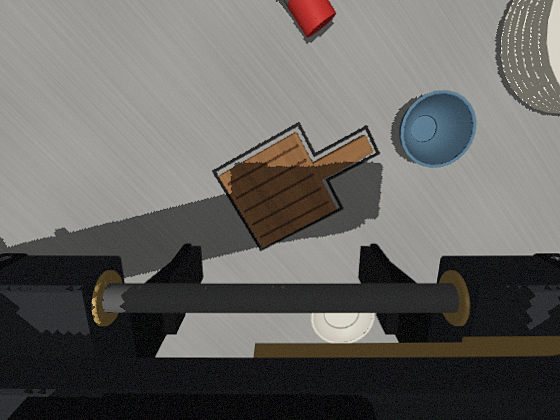

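```bash
python3 -c "
from p import *
plan([(.62,.0,.29,1.5,11),(.645,.135,.29,2.077,5)])"
```

```text
from [ 0.5    -0.3289  0.257 ] 0.857 t 10.7
-> [0.62 0.   0.29] 1.500:
  0.5 -0.19 -0.05 -0.42
  0.5 -0.16 -0.05 -0.42
  0.52 -0.13 -0.05 -0.42
  0.52 -0.1 -0.05 -0.41
  0.52 -0.07 -0.05 -0.42
  0.53 -0.03 -0.05 -0.42
  0.53 -0.01 -0.05 -0.42
  0.53 0.02 -0.05 -0.42
  0.53 0.06 -0.05 -0.42
  0.52 0.08 -0.05 -0.41
  0.52 0.12 -0.05 -0.42
-> [0.6449 0.1352 0.29  ] 2.076:
  0.45 0.05 0 -0.83
  0.45 0.11 0 -0.82
  0.43 0.15 0 -0.83
  0.41 0.2 0 -0.83
  0.39 0.25 0 -0.82
```

Call:
send_rows --steps '[{"tx": 0.5, "ty": -0.19, "tz": -0.05, "turn": -0.42, "grip": 1}, {"tx": 0.5, "ty": -0.16, "tz": -0.05, "turn": -0.42, "grip": 1}, {"tx": 0.52, "ty": -0.13, "tz": -0.05, "turn": -0.42, "grip": 1}, {"tx": 0.52, "ty": -0.1, "tz": -0.05, "turn": -0.41, "grip": 1}, {"tx": 0.52, "ty": -0.07, "tz": -0.05, "turn": -0.42, "grip": 1}, {"tx": 0.53, "ty": -0.03, "tz": -0.05, "turn": -0.42, "grip": 1}, {"tx": 0.53, "ty": -0.01, "tz": -0.05, "turn": -0.42, "grip": 1}, {"tx": 0.53, "ty": 0.02, "tz": -0.05, "turn": -0.42, "grip": 1}, {"tx": 0.53, "ty": 0.06, "tz": -0.05, "turn": -0.42, "grip": 1}, {"tx": 0.52, "ty": 0.08, "tz": -0.05, "turn": -0.41, "grip": 1}, {"tx": 0.52, "ty": 0.12, "tz": -0.05, "turn": -0.42, "grip": 1}]'

```text
time: 12.08
position: [0.6202, 0.0019, 0.2912]
tool_rot: [-2.294, -2.146, -0.0]
ft_force: [1.3, 0.1, 0.7]
grip_width: 1.004
grip_force: 0.0
```

Call:
send_rows --steps '[{"tx": 0.45, "ty": 0.05, "tz": 0, "turn": -0.83, "grip": 1}, {"tx": 0.45, "ty": 0.11, "tz": 0, "turn": -0.82, "grip": 1}, {"tx": 0.43, "ty": 0.15, "tz": 0, "turn": -0.83, "grip": 1}, {"tx": 0.41, "ty": 0.2, "tz": 0, "turn": -0.83, "grip": 1}, {"tx": 0.39, "ty": 0.25, "tz": 0, "turn": -0.82, "grip": 1}, {"tx": 0, "ty": 0, "tz": 0, "turn": 0, "grip": 1}, {"tx": 0, "ty": 0, "tz": 0, "turn": 0, "grip": 1}]'

```text
time: 12.95
position: [0.6446, 0.1347, 0.2909]
tool_rot: [1.595, 2.706, -0.001]
ft_force: [0.6, -0.1, 0.5]
grip_width: 0.998
grip_force: 0.0
```

```bash
python3 -c "
from p import *
print(pose()[0],pose()[2])
d=wrist('w5')
print(proj(d,[[.6118,.1969,.12]]+[[.6118-.485*k,.1969+.875*k,.175] for k in(.09,-.09)]))"
```

```text
[0.64458106 0.13473681 0.29091897] 2.0765861296977906
[[283.52449762 124.6235298 ]
 [284.50665644  -2.69914428]
 [283.7864998  233.14358572]]
```

View pics/w5.png

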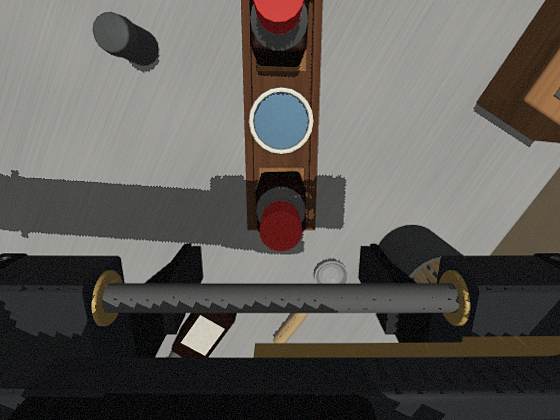

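```bash
python3 -c "
from p import *
d=load('w5.npz')
print(toplane(d,[[281.5,120.5]],.12),toplane(d,[[280.5,226.5],[278.5,5]],.175))
hsv=cv2.cvtColor(d['pixels'],cv2.COLOR_RGB2HSV)
red=((hsv[...,0]<6)|(hsv[...,0]>174))&(hsv[...,1]>180)&(hsv[...,2]>60);red[260:]=0
n,l,s,c=cv2.connectedComponentsWithStats(red.astype(np.uint8));print([(a.tolist(),b.round(1).tolist()) for a,b in zip(s,c) if a[4]>100])
g=cv2.cvtColor(d['pixels'],cv2.COLOR_RGB2GRAY).astype(int)
hue=hsv[...,0];sat=hsv[...,1]
for r in(70,80,90,100,150,160): print(r,(lambda w:(w.min(),w.max()))(np.where((sat[r,200:360]>90))[0]+200))
print(toplane(d,[[246,75],[318,75],[247,150],[316,150]],.022))
w=((hsv[...,1]<60)&(hsv[...,2]>190)).astype(np.uint8);w[:80]=0;w[165:]=0;w[:,:240]=0;w[:,325:]=0
q=np.argwhere(w)[:,::-1];print(len(q),cv2.fitEllipse(cv2.convexHull(q.astype(np.float32))))
"
```

```text
[[0.60825395 0.19929219 0.12      ]] [[0.64997496 0.12212026 0.175     ]
 [0.5667512  0.26926936 0.175     ]]
[([0, 0, 560, 420, 233135], [279.5, 209.8]), ([253, 0, 51, 34, 489], [278.1, 21.6]), ([260, 201, 42, 50, 1550], [280.4, 226.1])]
70 (np.int64(243), np.int64(319))
80 (np.int64(243), np.int64(319))
90 (np.int64(244), np.int64(318))
100 (np.int64(244), np.int64(318))
150 (np.int64(245), np.int64(316))
160 (np.int64(246), np.int64(316))
[[0.54600733 0.22380943 0.022     ]
 [0.62185498 0.26582713 0.022     ]
 [0.58817237 0.14496779 0.022     ]
 [0.66544866 0.18779973 0.022     ]]
666 ((280.8379821777344, 120.13685607910156), (63.132015228271484, 65.53961944580078), 177.96875)
```

```bash
python3 -c "
from p import *
plan([(.609,.1985,.25,2.077,4),(.609,.1985,.08,2.077,7)])
plan([(.609,.1985,.29,2.077,7),(.4877,-.338,.25,1.5,18),(.4877,-.338,.10,1.5,6)],(.609,.1985,.08,2.077))"
```

```text
from [0.6447 0.1341 0.291 ] 2.076 t 13.0
-> [0.609  0.1986 0.2502] 2.077:
  0.31 0 0.17 0
  0.3 0 0.17 0
  0.31 0 0.17 -0.01
  0.31 0 0.17 0
-> [0.609  0.1986 0.0798] 2.077:
  0 0 0.41 0
  0 0 0.4 0
  0 0 0.41 0
  0 0 0.4 0
  0 0 0.41 0
  0 0 0.4 0
  0 0 0.41 0
from [0.609  0.1985 0.08  ] 2.077 t 13.0
-> [0.609  0.1985 0.29  ] 2.077:
  0 0 -0.5 0
  0 0 -0.5 0
  0 0 -0.5 0
  0 0 -0.5 0
  0 0 -0.5 0
  0 0 -0.5 0
  0 0 -0.5 0
-> [ 0.4878 -0.3382  0.2498] 1.500:
  -0.38 -0.34 0.04 0.23
  -0.39 -0.33 0.03 0.23
  -0.4 -0.31 0.04 0.23
  -0.41 -0.3 0.04 0.23
  -0.42 -0.29 0.04 0.23
  -0.43 -0.27 0.03 0.23
  -0.44 -0.26 0.04 0.23
  -0.45 -0.25 0.04 0.23
  -0.45 -0.23 0.03 0.23
  -0.46 -0.22 0.04 0.23
  -0.47 -0.2 0.04 0.23
  -0.47 -0.18 0.03 0.22
  -0.48 -0.18 0.04 0.23
  -0.49 -0.15 0.04 0.23
  -0.49 -0.14 0.04 0.23
  -0.49 -0.13 0.03 0.23
  -0.5 -0.11 0.04 0.23
  -0.5 -0.09 0.04 0.23
-> [ 0.4878 -0.3382  0.0998] 1.500:
  0 0 0.42 0
  0 0 0.41 0
  0 0 0.42 0
  0 0 0.41 0
  0 0 0.42 0
  0 0 0.42 0
```

Call:
send_rows --steps '[{"tx": 0.31, "ty": 0, "tz": 0.17, "turn": 0, "grip": 1}, {"tx": 0.3, "ty": 0, "tz": 0.17, "turn": 0, "grip": 1}, {"tx": 0.31, "ty": 0, "tz": 0.17, "turn": 0, "grip": 1}, {"tx": 0.31, "ty": 0, "tz": 0.17, "turn": 0, "grip": 1}, {"tx": 0, "ty": 0, "tz": 0.41, "turn": 0, "grip": 1}, {"tx": 0, "ty": 0, "tz": 0.4, "turn": 0, "grip": 1}, {"tx": 0, "ty": 0, "tz": 0.41, "turn": 0, "grip": 1}, {"tx": 0, "ty": 0, "tz": 0.4, "turn": 0, "grip": 1}, {"tx": 0, "ty": 0, "tz": 0.41, "turn": 0, "grip": 1}, {"tx": 0, "ty": 0, "tz": 0.4, "turn": 0, "grip": 1}, {"tx": 0, "ty": 0, "tz": 0.41, "turn": 0, "grip": 1}, {"tx": 0, "ty": 0, "tz": 0, "turn": 0, "grip": 0.85}]' --newtons 15

```text
time: 14.5
position: [0.6065, 0.1997, 0.0776]
tool_rot: [-1.591, -2.705, 0.005]
ft_force: [-0.4, 0.5, 0.8]
grip_width: 0.949
grip_force: 0.0
```

Call:
send_rows --steps '[{"tx": 0, "ty": 0, "tz": 0, "turn": 0, "grip": 0.75}, {"tx": 0, "ty": 0, "tz": 0, "turn": 0, "grip": 0.5}, {"tx": 0, "ty": 0, "tz": 0, "turn": 0, "grip": 0.5}, {"tx": 0, "ty": 0, "tz": 0, "turn": 0, "grip": 0.5}]'

```text
time: 15.0
position: [0.6092, 0.2, 0.0811]
tool_rot: [1.593, 2.706, 0.002]
ft_force: [-1.4, -1.0, 4.8]
grip_width: 0.696
grip_force: 15.0
```

Call:
send_rows --steps '[{"tx": 0, "ty": 0, "tz": -0.25, "turn": 0, "grip": 0.5}, {"tx": 0, "ty": 0, "tz": -0.5, "turn": 0, "grip": 0.5}, {"tx": 0, "ty": 0, "tz": -0.5, "turn": 0, "grip": 0.5}, {"tx": 0, "ty": 0, "tz": -0.5, "turn": 0, "grip": 0.5}, {"tx": 0, "ty": 0, "tz": -0.5, "turn": 0, "grip": 0.5}, {"tx": 0, "ty": 0, "tz": -0.5, "turn": 0, "grip": 0.5}, {"tx": 0, "ty": 0, "tz": -0.5, "turn": 0, "grip": 0.5}, {"tx": 0, "ty": 0, "tz": -0.25, "turn": 0, "grip": 0.5}]'

```text
time: 16.0
position: [0.6088, 0.1999, 0.2919]
tool_rot: [1.593, 2.706, 0.002]
ft_force: [-0.1, 0.2, -2.4]
grip_width: 0.696
grip_force: 15.0
```

Call:
send_rows --steps '[{"tx": -0.38, "ty": -0.34, "tz": 0.04, "turn": 0.23, "grip": 0.5}, {"tx": -0.39, "ty": -0.33, "tz": 0.03, "turn": 0.23, "grip": 0.5}, {"tx": -0.4, "ty": -0.31, "tz": 0.04, "turn": 0.23, "grip": 0.5}, {"tx": -0.41, "ty": -0.3, "tz": 0.04, "turn": 0.23, "grip": 0.5}, {"tx": -0.42, "ty": -0.29, "tz": 0.04, "turn": 0.23, "grip": 0.5}, {"tx": -0.43, "ty": -0.27, "tz": 0.03, "turn": 0.23, "grip": 0.5}, {"tx": -0.44, "ty": -0.26, "tz": 0.04, "turn": 0.23, "grip": 0.5}, {"tx": -0.45, "ty": -0.25, "tz": 0.04, "turn": 0.23, "grip": 0.5}, {"tx": -0.45, "ty": -0.23, "tz": 0.03, "turn": 0.23, "grip": 0.5}, {"tx": -0.46, "ty": -0.22, "tz": 0.04, "turn": 0.23, "grip": 0.5}, {"tx": -0.47, "ty": -0.2, "tz": 0.04, "turn": 0.23, "grip": 0.5}, {"tx": -0.47, "ty": -0.18, "tz": 0.03, "turn": 0.22, "grip": 0.5}]'

```text
time: 17.5
position: [0.5276, -0.1599, 0.2633]
tool_rot: [-2.083, -2.351, 0.0]
ft_force: [0.2, 0.4, -1.8]
grip_width: 0.692
grip_force: 15.0
```

Call:
send_rows --steps '[{"tx": -0.48, "ty": -0.18, "tz": 0.04, "turn": 0.23, "grip": 0.5}, {"tx": -0.49, "ty": -0.15, "tz": 0.04, "turn": 0.23, "grip": 0.5}, {"tx": -0.49, "ty": -0.14, "tz": 0.04, "turn": 0.23, "grip": 0.5}, {"tx": -0.49, "ty": -0.13, "tz": 0.03, "turn": 0.23, "grip": 0.5}, {"tx": -0.5, "ty": -0.11, "tz": 0.04, "turn": 0.23, "grip": 0.5}, {"tx": -0.5, "ty": -0.09, "tz": 0.04, "turn": 0.23, "grip": 0.5}, {"tx": 0, "ty": 0, "tz": 0.4, "turn": 0, "grip": 0.5}, {"tx": 0, "ty": 0, "tz": 0.4, "turn": 0, "grip": 0.5}, {"tx": 0, "ty": 0, "tz": 0.4, "turn": 0, "grip": 0.5}, {"tx": 0, "ty": 0, "tz": 0.4, "turn": 0, "grip": 0.5}, {"tx": 0, "ty": 0, "tz": 0, "turn": 0, "grip": 0.5}, {"tx": 0, "ty": 0, "tz": 0, "turn": 0, "grip": 0.5}]'

```text
time: 19.0
position: [0.4881, -0.3378, 0.1547]
tool_rot: [2.298, 2.141, 0.0]
ft_force: [1.7, -0.1, -1.8]
grip_width: 0.692
grip_force: 15.0
```

```bash
python3 -c "
from p import *
p,R,w,s=pose();print(p,w,s['grip_width'],s['ft_force'],s['torque'])
plan([(.4878,-.338,.095,1.5,3),(.4878,-.338,.086,1.5,4)])"
```

```text
[ 0.4881168  -0.33784975  0.15465476] 1.5002252724462566 0.6916312759002089 [ 1.69995312 -0.12124043 -1.75648204] [ 0.01911314 -0.0911814   0.00432005]
from [ 0.4881 -0.3378  0.1547] 1.5 t 19.0
-> [ 0.4875 -0.3378  0.0953] 1.500:
  0 0 0.33 0
  0 0 0.33 0
  0 -0.01 0.33 0
-> [ 0.4875 -0.3378  0.0863] 1.500:
  0 0 0.04 0
  0 0 0.04 0
  0 0 0.04 0
  0 0 0.03 0
```

Call:
send_rows --steps '[{"tx": 0.01, "ty": -0.01, "tz": 0.33, "turn": 0, "grip": 0.5}, {"tx": 0, "ty": 0, "tz": 0.33, "turn": 0, "grip": 0.5}, {"tx": 0, "ty": 0, "tz": 0.33, "turn": 0, "grip": 0.5}, {"tx": 0, "ty": 0, "tz": 0.04, "turn": 0, "grip": 0.5}, {"tx": 0, "ty": 0, "tz": 0.04, "turn": 0, "grip": 0.5}, {"tx": 0, "ty": 0, "tz": 0.04, "turn": 0, "grip": 0.5}, {"tx": 0, "ty": 0, "tz": 0.03, "turn": 0, "grip": 0.5}, {"tx": 0, "ty": 0, "tz": 0, "turn": 0, "grip": 0.5}]'

```text
time: 20.0
position: [0.4872, -0.3365, 0.0855]
tool_rot: [2.298, 2.142, -0.0]
ft_force: [-0.3, 0.3, -2.5]
grip_width: 0.697
grip_force: 15.0
```

Call:
send_rows --steps '[{"tx": 0, "ty": 0, "tz": 0.02, "turn": 0, "grip": 0.5}, {"tx": 0, "ty": 0, "tz": 0, "turn": 0, "grip": 0.5}]'

```text
time: 20.25
position: [0.4873, -0.3366, 0.0851]
tool_rot: [2.297, 2.142, -0.0]
ft_force: [-1.8, 1.1, 4.7]
grip_width: 0.694
grip_force: 15.0
```

Call:
send_rows --steps '[{"tx": 0, "ty": 0, "tz": 0, "turn": 0, "grip": 0.75}, {"tx": 0, "ty": 0, "tz": 0, "turn": 0, "grip": 0.9}, {"tx": 0, "ty": 0, "tz": 0, "turn": 0, "grip": 1}, {"tx": 0, "ty": 0, "tz": -0.2, "turn": 0, "grip": 1}, {"tx": 0, "ty": 0, "tz": -0.5, "turn": 0, "grip": 1}, {"tx": 0, "ty": 0, "tz": -0.7, "turn": 0, "grip": 1}, {"tx": 0, "ty": 0, "tz": -0.8, "turn": 0, "grip": 1}, {"tx": 0, "ty": 0, "tz": -0.7, "turn": 0, "grip": 1}]'

```text
time: 21.25
position: [0.4874, -0.3364, 0.2611]
tool_rot: [2.296, 2.141, 0.001]
ft_force: [0.9, -0.5, 0.2]
grip_width: 0.999
grip_force: 0.0
```

```bash
python3 -c "
from p import *
plan([(.645,-.29,.26,1.5,6)])"
```

```text
from [ 0.4874 -0.3364  0.2611] 1.501 t 21.25
-> [ 0.6453 -0.2898  0.2599] 1.500:
  0.16 0.43 0 0
  0.16 0.43 0.01 0
  0.16 0.42 0 0
  0.16 0.43 0 0
  0.16 0.43 0.01 0.01
  0.16 0.43 0 0
```

Call:
send_rows --steps '[{"tx": 0.16, "ty": 0.43, "tz": 0, "turn": 0, "grip": 1}, {"tx": 0.16, "ty": 0.43, "tz": 0.01, "turn": 0, "grip": 1}, {"tx": 0.16, "ty": 0.42, "tz": 0, "turn": 0, "grip": 1}, {"tx": 0.16, "ty": 0.43, "tz": 0, "turn": 0, "grip": 1}, {"tx": 0.16, "ty": 0.43, "tz": 0.01, "turn": 0, "grip": 1}, {"tx": 0.16, "ty": 0.43, "tz": 0, "turn": 0, "grip": 1}, {"tx": 0, "ty": 0, "tz": 0, "turn": 0, "grip": 1}, {"tx": 0, "ty": 0, "tz": 0, "turn": 0, "grip": 1}]'

```text
time: 22.25
position: [0.6443, -0.2903, 0.2573]
tool_rot: [2.298, 2.142, -0.001]
ft_force: [0.6, -0.0, -0.1]
grip_width: 1.004
grip_force: 0.0
```

```bash
cat > bf.py <<'E'
from p import *
from scipy.optimize import minimize
def bottlefit(d,g,name=None):
    hsv=cv2.cvtColor(d["pixels"],cv2.COLOR_RGB2HSV)
    red=((hsv[...,0]<8)|(hsv[...,0]>172))&(hsv[...,1]>150)&(hsv[...,2]>60)
    def sil(x,a,b,h,z0,z1):
        c,s=np.cos(x[2]),np.sin(x[2]);P=proj(d,[[x[0]+c*u-s*v,x[1]+s*u+c*v,z] for u in(a,b) for v in(-h,h) for z in(z0,z1)])
        q=np.zeros(red.shape,np.uint8);cv2.fillConvexPoly(q,np.round(cv2.convexHull(P.astype(np.float32))*16).astype(np.int32),255,cv2.LINE_AA,4);return q/255.
    def cyl(x,a,b,r):
        c,s=np.cos(x[2]),np.sin(x[2]);P=proj(d,[[x[0]+c*u-s*r*np.cos(t),x[1]+s*u+c*r*np.cos(t),.027+r*np.sin(t)] for u in(a,b) for t in np.linspace(0,6.28,24)])
        q=np.zeros(red.shape,np.uint8);cv2.fillConvexPoly(q,np.round(cv2.convexHull(P.astype(np.float32))*16).astype(np.int32),255,cv2.LINE_AA,4);return q/255.
    v=hsv[...,2];dark=(v<60);lab=(v>195)&(hsv[...,1]<70)
    m0=(sil(g,-.02,.1,.045,0,.054)>0)
    obs=cv2.GaussianBlur((((dark|lab)&m0)|(red&(cyl(g,.1,.185,.035)>0))).astype(np.float32),(0,0),1.5)
    def mod(x): return np.maximum(sil(x,0,.1,.027,0,.054),cyl(x,x[3],.165,.019))
    # ignore the neck, whose colour is ambiguous
    def f(y):
        x=[y[0]/100,y[1]/100,y[2]/10,.13];nk=cyl(x,.097,.135,.027)>0
        return (((cv2.GaussianBlur(mod(x).astype(np.float32),(0,0),1.5)-obs)**2)*~nk).sum()
    y0=np.array(g[:3])*[100,100,10];o=minimize(f,y0,method="Nelder-Mead",options=dict(initial_simplex=[y0,y0+[.6,0,0],y0+[0,.6,0],y0+[0,0,.6]],xatol=.005))
    x=o.x/[100,100,10];print("bottle",x.round(4),"cost",o.fun,"area",obs.sum())
    if name:
        im=d["pixels"][:,:,::-1].copy();k=mod([*x,.13])>.5
        cs,_=cv2.findContours(k.astype(np.uint8),0,2);cv2.drawContours(im,cs,-1,(0,255,0),1);cv2.imwrite(name,im)
    return x
E
python3 -c "
from bf import *
d=wrist('w6');print(pose()[0],pose()[2]);bottlefit(d,[.66,-.066,-1.65],'pics/w6o.png')
red=cv2.cvtColor(d['pixels'],cv2.COLOR_RGB2HSV);r=((red[...,0]<8)|(red[...,0]>172))&(red[...,1]>150)&(red[...,2]>60)
n,l,s,c=cv2.connectedComponentsWithStats(r.astype(np.uint8));print([(a.tolist(),b.round(1).tolist()) for a,b in zip(s,c) if a[4]>100])
for n in('side0','scene0'):bottlefit(load(n+'.npz'),[.66,-.066,-1.65])"
```

```text
[ 0.64407507 -0.29072662  0.25741831] 1.4996072848639805
bottle [ 0.6575 -0.0638 -1.6681] cost 119.39469909667969 area 4487.372
[([0, 0, 560, 420, 234026], [279.5, 210.0]), ([260, 96, 34, 36, 1174], [276.1, 113.4])]
bottle [ 0.6605 -0.0678 -1.6963] cost 92.55741882324219 area 725.0
bottle [ 0.664  -0.0686 -1.7142] cost 49.812225341796875 area 621.0
```

View pics/w6o.png

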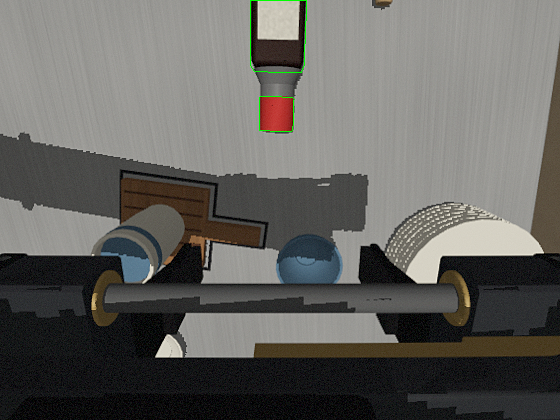

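```bash
cat > arc.py <<'E'
import numpy as np
f=np.radians(np.arange(0,94.6,4.5))[:21]
X=.147-(.147*np.cos(f)-.027*np.sin(f));Z=.147*np.sin(f)+.027*np.cos(f)-.027
a=b=0
for x,z in zip(X[1:],Z[1:]):
    dx=round((x-a)/.06,2);dz=round((z-b)/.06,2);a+=.06*dx;b+=.06*dz;print(dx,-dz,end=" | ")
print(a,b)
E
python3 -c "
from p import *
plan([(.6432,-.2101,.10,1.476,5),(.6432,-.2101,.022,1.476,4)])"; python3 arc.py
```

```text
from [ 0.6441 -0.2907  0.2574] 1.5 t 22.3
-> [ 0.6434 -0.21    0.1002] 1.476:
  0.27 -0.02 0.52 0.03
  0.27 -0.03 0.53 0.04
  0.26 -0.02 0.52 0.03
  0.27 -0.03 0.53 0.04
  0.27 -0.02 0.52 0.03
-> [ 0.6434 -0.21    0.0222] 1.476:
  0 0 0.33 0
  0 0 0.32 0
  0 0 0.33 0
  0 0 0.32 0
0.04 -0.19 | 0.06 -0.19 | 0.07 -0.18 | 0.09 -0.18 | 0.1 -0.16 | 0.11 -0.16 | 0.13 -0.15 | 0.13 -0.14 | 0.15 -0.13 | 0.16 -0.12 | 0.16 -0.11 | 0.17 -0.09 | 0.18 -0.07 | 0.19 -0.07 | 0.19 -0.05 | 0.19 -0.03 | 0.2 -0.02 | 0.19 -0.0 | 0.2 0.01 | 0.19 0.03 | 0.17400000000000002 0.11999999999999998
```

Call:
send_rows --steps '[{"tx": 0.27, "ty": -0.02, "tz": 0.52, "turn": 0.03, "grip": 1}, {"tx": 0.27, "ty": -0.03, "tz": 0.53, "turn": 0.04, "grip": 1}, {"tx": 0.26, "ty": -0.02, "tz": 0.52, "turn": 0.03, "grip": 1}, {"tx": 0.27, "ty": -0.03, "tz": 0.53, "turn": 0.04, "grip": 1}, {"tx": 0.27, "ty": -0.02, "tz": 0.52, "turn": 0.03, "grip": 1}, {"tx": 0, "ty": 0, "tz": 0.33, "turn": 0, "grip": 0.9}, {"tx": 0, "ty": 0, "tz": 0.32, "turn": 0, "grip": 0.8}, {"tx": 0, "ty": 0, "tz": 0.33, "turn": 0, "grip": 0.7}, {"tx": 0, "ty": 0, "tz": 0.32, "turn": 0, "grip": 0.6}, {"tx": 0, "ty": 0, "tz": 0, "turn": 0, "grip": 0.5}, {"tx": 0, "ty": 0, "tz": 0, "turn": 0, "grip": 0.3}, {"tx": 0, "ty": 0, "tz": 0, "turn": 0, "grip": 0.3}]' --newtons 8

```text
time: 23.8
position: [0.6449, -0.2092, 0.0227]
tool_rot: [2.322, 2.114, 0.001]
ft_force: [1.0, 0.1, -1.5]
grip_width: 0.433
grip_force: 8.0
```

Call:
send_rows --steps '[{"tx": 0, "ty": 0, "tz": 0, "turn": 0, "grip": 0.3}, {"tx": 0, "ty": 0, "tz": 0, "turn": 0, "grip": 0.3}]'

```text
time: 24.05
position: [0.6448, -0.2092, 0.0226]
tool_rot: [2.322, 2.114, 0.001]
ft_force: [1.1, -0.2, 0.7]
grip_width: 0.436
grip_force: 8.0
```

Call:
send_rows --steps '[{"tx": 0.04, "ty": 0, "tz": -0.19, "turn": 0, "grip": 0.3}, {"tx": 0.06, "ty": 0, "tz": -0.19, "turn": 0, "grip": 0.3}, {"tx": 0.07, "ty": 0, "tz": -0.18, "turn": 0, "grip": 0.3}, {"tx": 0.09, "ty": 0, "tz": -0.18, "turn": 0, "grip": 0.3}, {"tx": 0.1, "ty": 0, "tz": -0.16, "turn": 0, "grip": 0.3}, {"tx": 0.11, "ty": 0, "tz": -0.16, "turn": 0, "grip": 0.3}, {"tx": 0.13, "ty": 0, "tz": -0.15, "turn": 0, "grip": 0.3}, {"tx": 0.13, "ty": 0, "tz": -0.14, "turn": 0, "grip": 0.3}, {"tx": 0.15, "ty": 0, "tz": -0.13, "turn": 0, "grip": 0.3}, {"tx": 0.16, "ty": 0, "tz": -0.12, "turn": 0, "grip": 0.3}]'

```text
time: 25.3
position: [0.6501, -0.1461, 0.1182]
tool_rot: [-2.323, -2.115, -0.0]
ft_force: [1.3, -0.5, -1.6]
grip_width: 0.431
grip_force: 8.0
```

```bash
cat > chk.py <<'E'
from p import *
def redaxis(tag,ph,G):
    "compare red-cap blob in the fixed cameras with the one predicted at tilt ph, grasp point G"
    u=np.array([np.cos(1.476),np.sin(1.476)])
    for n in("side","scene"):
        d=ctrl.get_image(n);np.savez(f"{n}_{tag}.npz",**d)
        h=cv2.cvtColor(d["pixels"],cv2.COLOR_RGB2HSV)
        dk=(h[...,2]<60)
        best=[]
        for a in np.arange(0,121,5):
            f=np.radians(a);ax=np.array([*(-u*np.cos(f)),np.sin(f)]);up=np.array([*(u*np.sin(f)),np.cos(f)]);sd=np.array([u[1],-u[0],0])
            B=np.array(G)-.147*ax
            P=proj(d,[B+k*ax+i*up+j*sd for k in(.01,.09) for i in(-.022,.022) for j in(-.022,.022)])
            q=np.zeros(dk.shape,np.uint8);cv2.fillConvexPoly(q,np.int32(cv2.convexHull(P.astype(np.float32))),1)
            lab=(h[...,2]>150)&(h[...,1]<60)
            best.append(((dk[q>0]).mean(),a))
        print(n,sorted(best)[::-1][:4])
E
python3 -c "
from chk import *
p,R,w,s=pose();print(p,s['ft_force'],s['torque'],s['time']);redaxis('a',45,p+[0,0,.005])"
```

```text
[ 0.6500766  -0.14613015  0.11822481] [ 1.3390537  -0.46117279 -1.61280209] [-0.15118391 -0.15751949 -0.03086174] 25.3
side [(np.float64(0.8223270440251572), np.int64(0)), (np.float64(0.8214285714285714), np.int64(5)), (np.float64(0.8139931740614335), np.int64(10)), (np.float64(0.7642857142857142), np.int64(15))]
scene [(np.float64(0.42884990253411304), np.int64(50)), (np.float64(0.41568627450980394), np.int64(35)), (np.float64(0.41330645161290325), np.int64(45)), (np.float64(0.4066390041493776), np.int64(40))]
```

Call:
send_rows --steps '[{"tx": 0.16, "ty": 0, "tz": -0.11, "turn": 0, "grip": 0.3}, {"tx": 0.17, "ty": 0, "tz": -0.09, "turn": 0, "grip": 0.3}, {"tx": 0.18, "ty": 0, "tz": -0.07, "turn": 0, "grip": 0.3}, {"tx": 0.19, "ty": 0, "tz": -0.07, "turn": 0, "grip": 0.3}, {"tx": 0.19, "ty": 0, "tz": -0.05, "turn": 0, "grip": 0.3}, {"tx": 0.19, "ty": 0, "tz": -0.03, "turn": 0, "grip": 0.3}, {"tx": 0.2, "ty": 0, "tz": -0.02, "turn": 0, "grip": 0.3}, {"tx": 0.19, "ty": 0, "tz": 0, "turn": 0, "grip": 0.3}, {"tx": 0.2, "ty": 0, "tz": 0.01, "turn": 0, "grip": 0.3}, {"tx": 0.19, "ty": 0, "tz": 0.03, "turn": 0, "grip": 0.3}, {"tx": 0, "ty": 0, "tz": 0, "turn": 0, "grip": 0.3}, {"tx": 0, "ty": 0, "tz": 0, "turn": 0, "grip": 0.3}]'

```text
time: 26.9
position: [0.6608, -0.0356, 0.1424]
tool_rot: [2.323, 2.115, 0.001]
ft_force: [-0.4, 1.1, 1.5]
grip_width: 0.433
grip_force: 8.0
```

```bash
cat > chk2.py <<'E'
from p import *
def red(tag,lim=200):
    for n in("side","scene"):
        d=ctrl.get_image(n);np.savez(f"{n}_{tag}.npz",**d);h=cv2.cvtColor(d["pixels"],cv2.COLOR_RGB2HSV)
        r=((h[...,0]<6)|(h[...,0]>174))&(h[...,1]>180)&(h[...,2]>60)
        k,l,s,c=cv2.connectedComponentsWithStats(r.astype(np.uint8))
        print(n,[(a.tolist(),b.round(1).tolist()) for a,b in zip(s[1:],c[1:]) if a[4]>15])
E
python3 -c "
from chk import *
p,R,w,s=pose();print(p,w,s['ft_force'],s['torque'],s['grip_width']);redaxis('b',90,p+[0,0,.005])"
```

```text
[ 0.66081058 -0.03559957  0.1423636 ] 1.4769989165129254 [-0.35097023  1.12293     1.47765933] [ 0.34344027  0.01117891 -0.05349941] 0.43307184708803415
side [(np.float64(0.8540925266903915), np.int64(0)), (np.float64(0.8491620111731844), np.int64(80)), (np.float64(0.8268876611418048), np.int64(85)), (np.float64(0.8033088235294118), np.int64(5))]
scene [(np.float64(0.4219114219114219), np.int64(95)), (np.float64(0.4216335540838852), np.int64(90)), (np.float64(0.4135667396061269), np.int64(85)), (np.float64(0.4077669902912621), np.int64(75))]
```

Call:
send_rows --steps '[{"tx": 0, "ty": 0, "tz": 0.02, "turn": 0, "grip": 0.3}, {"tx": 0, "ty": 0, "tz": 0.02, "turn": 0, "grip": 0.3}, {"tx": 0, "ty": 0, "tz": 0, "turn": 0, "grip": 0.3}]'

```text
time: 27.38
position: [0.6614, -0.0363, 0.1419]
tool_rot: [2.322, 2.112, 0.003]
ft_force: [-2.2, 1.6, 8.9]
grip_width: 0.436
grip_force: 8.0
```

```bash
python3 -c "
from chk import *
p,R,w,s=pose();print(p,w,s['ft_force'],s['torque'],s['grip_width'])
# fine angle estimate: dark body + grey-level edges in both views
u=np.array([np.cos(1.476),np.sin(1.476)]);G=p+[0,0,.005]
for n in('side','scene'):
    d=ctrl.get_image(n);np.savez(n+'_c.npz',**d);g=cv2.cvtColor(d['pixels'],cv2.COLOR_RGB2GRAY).astype(np.float32)
    gx,gy=cv2.Sobel(g,5,1,0),cv2.Sobel(g,5,0,1);mag=cv2.GaussianBlur(np.hypot(gx,gy),(0,0),.8);res=[]
    for a in range(60,111,3):
        f=np.radians(a);ax=np.array([*(-u*np.cos(f)),np.sin(f)]);up=np.array([*(u*np.sin(f)),np.cos(f)]);sd=np.array([u[1],-u[0],0]);B=G-.147*ax
        H=cv2.convexHull(proj(d,[B+k*ax+i*up+j*sd for k in(0,.1) for i in(-.027,.027) for j in(-.027,.027)]).astype(np.float32))
        q=np.zeros(g.shape,np.uint8);cv2.polylines(q,[np.int32(H.round())],True,1);res.append((round(float(mag[q>0].mean()),1),a))
    print(n,sorted(res)[::-1][:5])
"
```

```text
[ 0.66141854 -0.03626752  0.14189806] 1.4763188659644475 [-2.17687365  1.62290776  8.90415203] [0.20180326 0.55772384 0.01162756] 0.43587498221598026
side [(225.1, 75), (212.1, 72), (196.5, 69), (193.6, 78), (178.8, 66)]
scene [(167.5, 78), (158.8, 81), (141.9, 84), (137.7, 75), (109.3, 72)]
```

Call:
send_rows --steps '[{"tx": 0, "ty": 0, "tz": -0.06, "turn": 0, "grip": 0.3}, {"tx": 0, "ty": 0, "tz": -0.05, "turn": 0, "grip": 0.3}, {"tx": 0, "ty": 0, "tz": 0, "turn": 0, "grip": 0.3}, {"tx": 0, "ty": 0, "tz": 0, "turn": 0, "grip": 0.3}]' --newtons 5

```text
time: 27.98
position: [0.6601, -0.036, 0.1452]
tool_rot: [-2.323, -2.114, 0.001]
ft_force: [0.1, 0.1, -3.4]
grip_width: 0.434
grip_force: 5.0
```

```bash
cat > ang.py <<'E'
from chk import *
def ang(tag,yaw=1.476,L=.147):
    p,R,w,s=pose();print(p.round(4),round(w,3),np.round(s['ft_force'],1),np.round(s['torque'],2),s['grip_width'],s['time'])
    u=np.array([np.cos(yaw),np.sin(yaw)]);G=p+[0,0,.005]
    for n in('side','scene'):
        d=ctrl.get_image(n);np.savez(n+tag+'.npz',**d);g=cv2.cvtColor(d['pixels'],cv2.COLOR_RGB2GRAY).astype(np.float32)
        gx,gy=cv2.Sobel(g,5,1,0),cv2.Sobel(g,5,0,1);mag=cv2.GaussianBlur(np.hypot(gx,gy),(0,0),.8);res=[]
        for a in range(60,111,2):
            f=np.radians(a);ax=np.array([*(-u*np.cos(f)),np.sin(f)]);up=np.array([*(u*np.sin(f)),np.cos(f)]);sd=np.array([u[1],-u[0],0]);B=G-L*ax
            H=cv2.convexHull(proj(d,[B+k*ax+i*up+j*sd for k in(0,.1) for i in(-.027,.027) for j in(-.027,.027)]).astype(np.float32))
            q=np.zeros(g.shape,np.uint8);cv2.polylines(q,[np.int32(H.round())],True,1);res.append((round(float(mag[q>0].mean()),1),a))
        print(n,sorted(res)[::-1][:5])
E
python3 -c "
from ang import *
ang('_d')"
```

```text
[ 0.6601 -0.036   0.1452] 1.477 [ 0.1  0.1 -3.4] [-0.03 -0.06 -0.02] 0.4335944083093217 27.975
side [(235.3, 78), (220.5, 80), (219.1, 76), (199.2, 74), (197.1, 72)]
scene [(171.1, 82), (165.3, 80), (148.1, 84), (136.3, 78), (136.2, 86)]
```

Call:
send_rows --steps '[{"tx": 0, "ty": 0, "tz": 0, "turn": 0, "grip": 0.3}, {"tx": 0.1, "ty": 0, "tz": 0, "turn": 0, "grip": 0.3}, {"tx": 0.1, "ty": 0, "tz": 0, "turn": 0, "grip": 0.3}, {"tx": 0, "ty": 0, "tz": 0, "turn": 0, "grip": 0.3}, {"tx": 0, "ty": 0, "tz": 0, "turn": 0, "grip": 0.3}]' --newtons 3

```text
time: 28.7
position: [0.6616, -0.0237, 0.1459]
tool_rot: [2.323, 2.115, -0.0]
ft_force: [0.5, -0.3, -3.5]
grip_width: 0.435
grip_force: 3.0
```

```bash
python3 -c "
from ang import *
ang('_e')"
```

```text
[ 0.6616 -0.0237  0.1459] 1.477 [ 0.5 -0.3 -3.5] [-0.09 -0.09  0.02] 0.4354426889751313 28.7
side [(221.4, 84), (213.0, 86), (211.0, 82), (194.1, 80), (190.6, 78)]
scene [(174.9, 88), (154.9, 86), (150.2, 90), (132.2, 92), (125.1, 84)]
```

Call:
send_rows --steps '[{"tx": 0, "ty": 0, "tz": 0.02, "turn": 0, "grip": 0.3}, {"tx": 0, "ty": 0, "tz": 0.02, "turn": 0, "grip": 0.3}, {"tx": 0, "ty": 0, "tz": 0.02, "turn": 0, "grip": 0.3}, {"tx": 0, "ty": 0, "tz": 0.01, "turn": 0, "grip": 0.3}, {"tx": 0, "ty": 0, "tz": 0, "turn": 0, "grip": 0.3}]'

```text
time: 29.42
position: [0.6621, -0.0232, 0.1429]
tool_rot: [2.322, 2.115, 0.002]
ft_force: [-0.9, 2.0, 4.4]
grip_width: 0.437
grip_force: 3.0
```

```bash
python3 -c "
from ang import *
ang('_f')"
```

```text
[ 0.6621 -0.0232  0.1429] 1.478 [-0.9  2.   4.4] [0.35 0.25 0.08] 0.43686385957861973 29.425
side [(221.6, 84), (213.3, 86), (206.4, 82), (197.1, 80), (194.8, 78)]
scene [(172.8, 88), (150.8, 90), (140.5, 86), (124.0, 92), (114.5, 84)]
```

Call:
send_rows --steps '[{"tx": 0.03, "ty": 0, "tz": 0, "turn": 0, "grip": 0.3}, {"tx": 0.03, "ty": 0, "tz": 0, "turn": 0, "grip": 0.3}, {"tx": 0, "ty": 0, "tz": 0, "turn": 0, "grip": 0.3}]'

```text
time: 29.9
position: [0.662, -0.0212, 0.1418]
tool_rot: [2.323, 2.114, -0.001]
ft_force: [-1.2, -1.5, 4.4]
grip_width: 0.434
grip_force: 3.0
```

```bash
python3 -c "
from ang import *
ang('_g')"
```

```text
[ 0.662  -0.0212  0.1418] 1.477 [-1.2 -1.5  4.4] [-0.19  0.18  0.04] 0.4338986678425833 29.9
side [(217.1, 84), (212.5, 86), (204.9, 82), (194.7, 88), (189.5, 80)]
scene [(189.1, 88), (168.9, 90), (136.1, 92), (135.7, 86), (114.1, 94)]
```

Call:
send_rows --steps '[{"tx": 0, "ty": 0, "tz": 0, "turn": 0, "grip": 0.46}, {"tx": 0, "ty": 0, "tz": 0, "turn": 0, "grip": 0.5}, {"tx": 0, "ty": 0, "tz": 0, "turn": 0, "grip": 0.7}, {"tx": 0, "ty": 0, "tz": 0, "turn": 0, "grip": 0.8}, {"tx": 0, "ty": 0, "tz": 0, "turn": 0, "grip": 0.8}, {"tx": 0, "ty": 0, "tz": 0, "turn": 0, "grip": 0.8}, {"tx": 0, "ty": 0, "tz": -0.3, "turn": 0, "grip": 0.8}, {"tx": 0, "ty": 0, "tz": -0.5, "turn": 0, "grip": 0.8}, {"tx": 0, "ty": 0, "tz": -0.5, "turn": 0, "grip": 0.8}, {"tx": 0, "ty": 0, "tz": -0.5, "turn": 0, "grip": 0.8}, {"tx": 0, "ty": 0, "tz": -0.2, "turn": 0, "grip": 0.8}]'

```text
time: 31.38
position: [0.663, -0.0199, 0.2653]
tool_rot: [2.32, 2.113, 0.005]
ft_force: [0.3, 0.2, 0.2]
grip_width: 0.798
grip_force: 0.0
```

```bash
python3 -c "
from ang import *
from chk2 import red
p0=[.662,-.0212,.1418]
p,R,w,s=pose();print(p,s['ft_force'],s['time'])
red('h')
for n in('side','scene'):
    d=load(n+'_h.npz');g=cv2.cvtColor(d['pixels'],cv2.COLOR_RGB2GRAY).astype(np.float32)
    mag=cv2.GaussianBlur(np.hypot(cv2.Sobel(g,5,1,0),cv2.Sobel(g,5,0,1)),(0,0),.8)
    from scipy.optimize import minimize
    res=[]
    c,s_=np.cos(1.476),np.sin(1.476)
    for x in np.arange(.65,.676,.002):
      for y in np.arange(-.05,.011,.002):
       for w in(1.376,1.476,1.576):
        c,s_=np.cos(w),np.sin(w)
        H=cv2.convexHull(proj(d,[[x+c*i-s_*j,y+s_*i+c*j,k] for i in(-.027,.027) for j in(-.027,.027) for k in(0,.1)]).astype(np.float32))
        q=np.zeros(g.shape,np.uint8);cv2.polylines(q,[np.int32(H.round())],True,1);res.append((round(float(mag[q>0].mean()),1),round(x,3),round(y,3),w))
    print(n,sorted(res)[::-1][:4]);print(proj(d,[[.662,-.021,.165]]))
"
```

```text
[ 0.66296079 -0.01991857  0.2652838 ] [0.30466697 0.1940856  0.20675265] 31.375
side [([264, 130, 11, 16, 147], [268.9, 137.0]), ([301, 161, 3, 15, 36], [301.9, 168.1]), ([307, 160, 6, 16, 82], [309.1, 167.3]), ([310, 191, 15, 20, 224], [317.0, 201.2])]
scene [([125, 91, 73, 35, 175], [164.0, 108.9]), ([171, 97, 28, 19, 76], [183.7, 106.4]), ([144, 115, 26, 17, 72], [157.1, 122.7]), ([261, 220, 12, 16, 156], [266.0, 227.5]), ([291, 250, 13, 16, 172], [296.6, 257.5]), ([353, 274, 14, 17, 190], [359.5, 281.7])]
side [(230.2, np.float64(0.666), np.float64(-0.006), 1.376), (226.4, np.float64(0.664), np.float64(-0.01), 1.476), (225.7, np.float64(0.664), np.float64(-0.006), 1.476), (225.6, np.float64(0.664), np.float64(-0.012), 1.376)]
[[317.85059566 197.7780113 ]]
scene [(188.4, np.float64(0.662), np.float64(-0.018), 1.376), (181.9, np.float64(0.662), np.float64(-0.016), 1.476), (181.8, np.float64(0.66), np.float64(-0.02), 1.376), (179.6, np.float64(0.664), np.float64(-0.016), 1.376)]
[[264.93540292 223.1984043 ]]
```

```bash
python3 -c "
from p import *
S=load('side_h.npz');C=load('scene_h.npz')
print('mine',toplane(S,[[317,201.2]],.150)[0,:2],toplane(C,[[266,227.5]],.150)[0,:2])
print('a',toplane(S,[[268.9,137]],.160)[0,:2],toplane(C,[[359.5,281.7]],.160)[0,:2])
print('b',toplane(C,[[296.6,257.5]],.160)[0,:2])
from scipy.optimize import minimize
d=C;g=cv2.cvtColor(d['pixels'],cv2.COLOR_RGB2GRAY).astype(np.float32)
mag=cv2.GaussianBlur(np.hypot(cv2.Sobel(g,5,1,0),cv2.Sobel(g,5,0,1)),(0,0),1.)
t=np.linspace(0,1,30)[:,None]
def f(v):
    x,y,w=v[0]/100,v[1]/100,v[2]/10;c,s=np.cos(w),np.sin(w)
    H=cv2.convexHull(proj(d,[[x+c*i-s*j,y+s*i+c*j,k] for i in(-.027,.027) for j in(-.027,.027) for k in(0,.1)]).astype(np.float32)).reshape(-1,2)
    P=np.vstack([a*(1-t)+b*t for a,b in zip(H,np.roll(H,-1,0))]).astype(np.float32)
    return -float(cv2.remap(mag,P[:,:1],P[:,1:],cv2.INTER_LINEAR).mean())
for w in(12.8,13.6,14.4,15.2,16):
    v=np.array([66.2,-1.8,w]);o=minimize(f,v,method='Nelder-Mead',options=dict(initial_simplex=[v,v+[.3,0,0],v+[0,.3,0],v+[0,0,.5]]));print(o.x,o.fun)
"
```

```text
mine [ 0.66097034 -0.0183207 ] [ 0.66316859 -0.01485772]
a [0.5640024  0.27387749] [0.56537671 0.27720538]
b [0.65545454 0.11840425]
[66.22338365 -1.7667202  13.27194407] -174.90451049804688
[66.22563914 -1.7679038  13.30677452] -174.87942504882812
[66.22602428 -1.76670596 13.26250752] -174.8718719482422
[66.2218028  -1.75964291 13.24232207] -174.88424682617188
[66.21552085 -1.77232699 13.26615244] -174.9078369140625
```

```bash
python3 -c "
from p import *
plan([(.662,-.017,.1418,1.476,5)])
plan([(.662,-.017,.363,1.476,7),(.609,.198,.363,2.176,10),(.609,.198,.185,2.176,8)],(.662,-.017,.1418,1.476))"
```

```text
from [ 0.6627 -0.0201  0.2639] 1.477 t 31.48
-> [ 0.6618 -0.017   0.1421] 1.476:
  0.01 0 0.41 0
  0.01 -0.01 0.4 0
  0.01 0 0.41 0
  0.01 0 0.41 0.01
  0.01 -0.01 0.4 0
from [ 0.662  -0.017   0.1418] 1.476 t 31.48
-> [ 0.662  -0.017   0.3632] 1.476:
  0 0 -0.53 0
  0 0 -0.52 0
  0 0 -0.53 0
  0 0 -0.53 0
  0 0 -0.52 0
  0 0 -0.53 0
  0 0 -0.53 0
-> [0.6087 0.1981 0.3632] 2.176:
  0.35 -0.12 0 -0.5
  0.35 -0.1 0 -0.5
  0.37 -0.07 0 -0.5
  0.36 -0.05 0 -0.51
  0.37 -0.02 0 -0.5
  0.37 0.01 0 -0.5
  0.37 0.03 0 -0.5
  0.36 0.05 0 -0.5
  0.36 0.09 0 -0.5
  0.36 0.1 0 -0.5
-> [0.6087 0.1981 0.185 ] 2.176:
  0 0 0.37 0
  0 0 0.37 0
  0 0 0.37 0
  0 0 0.38 0
  0 0 0.37 0
  0 0 0.37 0
  0 0 0.37 0
  0 0 0.37 0
```

Call:
send_rows --steps '[{"tx": 0.01, "ty": 0, "tz": 0.41, "turn": 0, "grip": 0.8}, {"tx": 0.01, "ty": -0.01, "tz": 0.4, "turn": 0, "grip": 0.8}, {"tx": 0.01, "ty": 0, "tz": 0.41, "turn": 0, "grip": 0.8}, {"tx": 0.01, "ty": 0, "tz": 0.41, "turn": 0, "grip": 0.8}, {"tx": 0.01, "ty": -0.01, "tz": 0.4, "turn": 0, "grip": 0.8}, {"tx": 0, "ty": 0, "tz": 0, "turn": 0, "grip": 0.6}, {"tx": 0, "ty": 0, "tz": 0, "turn": 0, "grip": 0.5}, {"tx": 0, "ty": 0, "tz": 0, "turn": 0, "grip": 0.3}, {"tx": 0, "ty": 0, "tz": 0, "turn": 0, "grip": 0.3}, {"tx": 0, "ty": 0, "tz": 0, "turn": 0, "grip": 0.3}]' --newtons 20

```text
time: 32.72
position: [0.6617, -0.0172, 0.1409]
tool_rot: [2.322, 2.114, 0.002]
ft_force: [-0.1, -0.3, 2.0]
grip_width: 0.43
grip_force: 20.0
```

Call:
send_rows --steps '[{"tx": 0, "ty": 0, "tz": -0.2, "turn": 0, "grip": 0.3}, {"tx": 0, "ty": 0, "tz": -0.5, "turn": 0, "grip": 0.3}, {"tx": 0, "ty": 0, "tz": -0.53, "turn": 0, "grip": 0.3}, {"tx": 0, "ty": 0, "tz": -0.53, "turn": 0, "grip": 0.3}, {"tx": 0, "ty": 0, "tz": -0.52, "turn": 0, "grip": 0.3}, {"tx": 0, "ty": 0, "tz": -0.53, "turn": 0, "grip": 0.3}, {"tx": 0, "ty": 0, "tz": -0.53, "turn": 0, "grip": 0.3}, {"tx": 0, "ty": 0, "tz": -0.35, "turn": 0, "grip": 0.3}]'

```text
time: 33.72
position: [0.6608, -0.017, 0.3631]
tool_rot: [2.323, 2.115, 0.001]
ft_force: [0.8, 0.9, -3.4]
grip_width: 0.426
grip_force: 20.0
```

Call:
send_rows --steps '[{"tx": 0.35, "ty": -0.12, "tz": 0, "turn": -0.5, "grip": 0.3}, {"tx": 0.35, "ty": -0.1, "tz": 0, "turn": -0.5, "grip": 0.3}, {"tx": 0.37, "ty": -0.07, "tz": 0, "turn": -0.5, "grip": 0.3}, {"tx": 0.36, "ty": -0.05, "tz": 0, "turn": -0.51, "grip": 0.3}, {"tx": 0.37, "ty": -0.02, "tz": 0, "turn": -0.5, "grip": 0.3}, {"tx": 0.37, "ty": 0.01, "tz": 0, "turn": -0.5, "grip": 0.3}, {"tx": 0.37, "ty": 0.03, "tz": 0, "turn": -0.5, "grip": 0.3}, {"tx": 0.36, "ty": 0.05, "tz": 0, "turn": -0.5, "grip": 0.3}, {"tx": 0.36, "ty": 0.09, "tz": 0, "turn": -0.5, "grip": 0.3}, {"tx": 0.36, "ty": 0.1, "tz": 0, "turn": -0.5, "grip": 0.3}, {"tx": 0, "ty": 0, "tz": 0, "turn": 0, "grip": 0.3}, {"tx": 0, "ty": 0, "tz": 0, "turn": 0, "grip": 0.3}]'

```text
time: 35.22
position: [0.608, 0.1969, 0.3612]
tool_rot: [1.459, 2.781, -0.002]
ft_force: [0.1, -0.6, -2.8]
grip_width: 0.431
grip_force: 20.0
```

```bash
cat > yawfit.py <<'E'
from p import *
from scipy.optimize import minimize
def yawfit(d,x0,y0,z0,w0):
    g=cv2.cvtColor(d['pixels'],cv2.COLOR_RGB2GRAY).astype(np.float32)
    mag=cv2.GaussianBlur(np.hypot(cv2.Sobel(g,5,1,0),cv2.Sobel(g,5,0,1)),(0,0),1.);t=np.linspace(0,1,30)[:,None]
    def f(v):
        x,y,w=v[0]/100,v[1]/100,v[2]/10;c,s=np.cos(w),np.sin(w)
        H=cv2.convexHull(proj(d,[[x+c*i-s*j,y+s*i+c*j,k] for i in(-.027,.027) for j in(-.027,.027) for k in(z0,z0+.1)]).astype(np.float32)).reshape(-1,2)
        P=np.vstack([a*(1-t)+b*t for a,b in zip(H,np.roll(H,-1,0))]).astype(np.float32)
        return -float(cv2.remap(mag,P[:,:1],P[:,1:],cv2.INTER_LINEAR).mean())
    r=[]
    for w in np.arange(-4,4.1,1.5):
        v=np.array([x0*100,y0*100,w0*10+w]);o=minimize(f,v,method='Nelder-Mead',options=dict(initial_simplex=[v,v+[.3,0,0],v+[0,.3,0],v+[0,0,.5]]));r.append((o.fun,o.x.round(2).tolist()))
    print(sorted(r)[:3])
E
python3 -c "
from yawfit import *
p,R,w,s=pose();print(p,w,s['ft_force'],s['grip_width'])
for n in('scene','side'):
    d=ctrl.get_image(n);np.savez(n+'_i.npz',**d);yawfit(d,p[0],p[1],p[2]+.005-.147,2.08)
yawfit(load('side_h.npz'),.662,-.017,0,1.4)
yawfit(load('scene_h.npz'),.5654,.2772,.01,2.08);yawfit(load('scene_h.npz'),.6545,.118,.01,2.08)
plan([(.609,.198,.19,2.176,7)])"
```

```text
[0.60799148 0.19688457 0.36121521] 2.1751992197666743 [ 0.06264583 -0.59380102 -2.81240905] 0.4310057955042099
[(np.float64(-177.75918579101562), [60.15, 19.75, 19.87]), (np.float64(-177.73915100097656), [60.13, 19.73, 19.83]), (np.float64(-177.73056030273438), [60.14, 19.74, 19.84])]
[(np.float64(-262.64788818359375), [60.99, 20.64, 26.3]), (np.float64(-262.6009216308594), [60.99, 20.64, 26.28]), (np.float64(-242.44570922851562), [60.89, 20.81, 18.58])]
[(np.float64(-218.3280792236328), [66.46, -0.9, 13.98]), (np.float64(-218.3115234375), [66.46, -0.89, 13.95]), (np.float64(-218.30091857910156), [66.46, -0.89, 14.0])]
[(np.float64(-162.20362854003906), [56.39, 27.59, 20.23]), (np.float64(-162.19320678710938), [56.39, 27.59, 20.26]), (np.float64(-162.1897430419922), [56.38, 27.59, 20.3])]
[(np.float64(-175.68540954589844), [65.55, 11.24, 19.23]), (np.float64(-175.63455200195312), [65.56, 11.23, 19.12]), (np.float64(-175.60594177246094), [65.55, 11.22, 19.06])]
from [0.6082 0.1963 0.3611] 2.174 t 35.33
-> [0.609  0.1983 0.1901] 2.175:
  0 0 0.41 0
  0 0.01 0.4 0
  0.01 0 0.41 -0.01
  0 0.01 0.41 0
  0 0 0.41 0
  0 0 0.4 0
  0.01 0.01 0.41 0
```

Call:
send_rows --steps '[{"tx": 0, "ty": 0, "tz": 0.41, "turn": 0, "grip": 0.3}, {"tx": 0, "ty": 0.01, "tz": 0.4, "turn": 0, "grip": 0.3}, {"tx": 0.01, "ty": 0, "tz": 0.41, "turn": 0, "grip": 0.3}, {"tx": 0, "ty": 0.01, "tz": 0.41, "turn": 0, "grip": 0.3}, {"tx": 0, "ty": 0, "tz": 0.41, "turn": 0, "grip": 0.3}, {"tx": 0, "ty": 0, "tz": 0.4, "turn": 0, "grip": 0.3}, {"tx": 0.01, "ty": 0.01, "tz": 0.41, "turn": 0, "grip": 0.3}, {"tx": 0, "ty": 0, "tz": 0, "turn": 0, "grip": 0.3}, {"tx": 0, "ty": 0, "tz": 0, "turn": 0, "grip": 0.3}]'

```text
time: 36.45
position: [0.6091, 0.1995, 0.1914]
tool_rot: [1.459, 2.781, 0.001]
ft_force: [0.3, 0.0, -2.7]
grip_width: 0.433
grip_force: 20.0
```

```bash
python3 -c "
from yawfit import *
from chk2 import red
p,R,w,s=pose();print(p,w,s['ft_force'],s['grip_width']);red('j')
for n in('scene','side'): yawfit(load(n+'_j.npz'),p[0],p[1],p[2]+.005-.147,2.08)
"
```

```text
[0.60909772 0.19947147 0.19138305] 2.1754245530947047 [ 0.31947645  0.02073394 -2.73951836] 0.43342555144905565
side [([284, 133, 10, 16, 119], [288.9, 140.7]), ([265, 139, 8, 7, 33], [267.8, 142.3]), ([301, 160, 12, 16, 170], [306.4, 167.5])]
scene [([127, 91, 71, 35, 166], [164.6, 109.2]), ([187, 97, 12, 9, 29], [192.1, 101.2]), ([142, 105, 45, 27, 120], [164.1, 118.4]), ([291, 250, 12, 16, 169], [296.5, 257.6]), ([327, 257, 10, 4, 17], [331.6, 258.6]), ([352, 274, 15, 17, 189], [359.5, 281.7])]
[(np.float64(-145.41294860839844), [57.35, 18.5, 22.74]), (np.float64(-107.60961151123047), [60.07, 20.05, 19.75]), (np.float64(-107.58740234375), [60.07, 20.05, 19.75])]
[(np.float64(-162.7932586669922), [61.02, 20.44, 17.38]), (np.float64(-162.78524780273438), [61.0, 20.47, 17.48]), (np.float64(-162.7755126953125), [61.01, 20.48, 17.41])]
```

Call:
send_rows --steps '[{"tx": -0.01, "ty": 0, "tz": 0.2, "turn": 0, "grip": 0.3}, {"tx": 0, "ty": 0, "tz": 0.2, "turn": 0, "grip": 0.3}, {"tx": 0, "ty": 0, "tz": 0.13, "turn": 0, "grip": 0.3}, {"tx": 0, "ty": 0, "tz": 0.05, "turn": 0, "grip": 0.3}, {"tx": 0, "ty": 0, "tz": 0.04, "turn": 0, "grip": 0.3}, {"tx": 0, "ty": 0, "tz": 0.02, "turn": 0, "grip": 0.3}, {"tx": 0, "ty": 0, "tz": 0, "turn": 0, "grip": 0.3}]'

```text
time: 37.42
position: [0.6087, 0.1995, 0.1521]
tool_rot: [1.458, 2.783, 0.0]
ft_force: [-0.1, 0.6, -3.7]
grip_width: 0.435
grip_force: 20.0
```

```bash
python3 -c "
from yawfit import *
from chk2 import red
p,R,w,s=pose();print(p,w,s['ft_force'],s['torque'],s['grip_width']);red('k')
"
```

```text
[0.60874579 0.19946568 0.15210302] 2.176613162146658 [-0.10617507  0.56625966 -3.67336141] [ 0.02539411 -0.10297974  0.03139828] 0.43531664820084737
side [([284, 143, 10, 17, 119], [288.5, 151.4]), ([301, 160, 12, 16, 171], [306.3, 167.5])]
scene [([130, 91, 68, 35, 164], [166.4, 109.0]), ([144, 97, 55, 35, 154], [170.8, 114.3]), ([291, 250, 13, 16, 171], [296.5, 257.6]), ([352, 274, 15, 17, 192], [359.4, 281.7])]
```

```bash
python3 -c "
from p import *
S=load('side_k.npz')
print(toplane(S,[[268.9,137],[306.3,167.5],[288.5,151.4]],.160)[:,:2])"
```

```text
[[0.5640024  0.27387749]
 [0.65372966 0.11367683]
 [0.61369943 0.19454298]]
```

Call:
send_rows --steps '[{"tx": 0, "ty": 0, "tz": 0.02, "turn": 0, "grip": 0.3}, {"tx": 0, "ty": 0, "tz": 0, "turn": 0, "grip": 0.3}]'

```text
time: 37.78
position: [0.6088, 0.1995, 0.151]
tool_rot: [1.457, 2.783, 0.0]
ft_force: [0.1, -0.3, -2.3]
grip_width: 0.43
grip_force: 20.0
```

Call:
send_rows --steps '[{"tx": 0, "ty": 0, "tz": 0.02, "turn": 0, "grip": 0.3}, {"tx": 0, "ty": 0, "tz": 0, "turn": 0, "grip": 0.3}]'

```text
time: 38.02
position: [0.6089, 0.1999, 0.1508]
tool_rot: [1.457, 2.782, 0.001]
ft_force: [-2.7, 0.3, 5.9]
grip_width: 0.434
grip_force: 20.0
```

Contact. Release and withdraw upward.

Call:
send_rows --steps '[{"tx": 0, "ty": 0, "tz": 0, "turn": 0, "grip": 0.46}, {"tx": 0, "ty": 0, "tz": 0, "turn": 0, "grip": 0.55}, {"tx": 0, "ty": 0, "tz": 0, "turn": 0, "grip": 0.75}, {"tx": 0, "ty": 0, "tz": 0, "turn": 0, "grip": 0.75}, {"tx": 0, "ty": 0, "tz": -0.2, "turn": 0, "grip": 0.75}, {"tx": 0, "ty": 0, "tz": -0.4, "turn": 0, "grip": 0.75}, {"tx": 0, "ty": 0, "tz": -0.6, "turn": 0, "grip": 0.75}, {"tx": 0, "ty": 0, "tz": -0.6, "turn": 0, "grip": 0.75}, {"tx": 0, "ty": 0, "tz": -0.6, "turn": 0, "grip": 0.75}]'

```text
time: 39.15
position: [0.6086, 0.1995, 0.2958]
tool_rot: [1.457, 2.782, 0.001]
ft_force: [-0.1, 0.6, 0.3]
grip_width: 0.752
grip_force: 0.0
```

Call:
send_rows --steps '[{"tx": -0.6, "ty": 0, "tz": 0, "turn": 0, "grip": 0.75}, {"tx": -0.7, "ty": 0, "tz": 0, "turn": 0, "grip": 0.75}, {"tx": -0.7, "ty": 0, "tz": 0, "turn": 0, "grip": 0.75}, {"tx": -0.4, "ty": 0, "tz": 0, "turn": 0, "grip": 0.75}, {"tx": 0, "ty": 0, "tz": 0, "turn": 0, "grip": 0.75}, {"tx": 0, "ty": 0, "tz": 0, "turn": 0, "grip": 0.75}]'

```text
time: 39.9
position: [0.6897, 0.0836, 0.2939]
tool_rot: [-1.453, -2.784, -0.002]
ft_force: [-0.7, 0.2, -0.5]
grip_width: 0.751
grip_force: 0.0
```

```bash
python3 -c "
from yawfit import *
from chk2 import red
p,R,w,s=pose();print(p,s['ft_force'],s['time']);red('l');d=wrist('w7')
h=cv2.cvtColor(d['pixels'],cv2.COLOR_RGB2HSV);r=((h[...,0]<6)|(h[...,0]>174))&(h[...,1]>180)&(h[...,2]>60)
k,l,s,c=cv2.connectedComponentsWithStats(r.astype(np.uint8));print('w',[(a.tolist(),b.round(1).tolist(),toplane(d,[b],.165)[0].round(3)) for a,b in zip(s[1:],c[1:]) if a[4]>200])
for x,y in((.5654,.2772),(.609,.198),(.6545,.118)):
  yawfit(load('scene_l.npz'),x,y,.01,2.08)
"
```

```text
[0.68971103 0.08362902 0.29392193] [-0.73859212  0.20653174 -0.45710819] 39.9
side [([264, 130, 11, 16, 147], [268.9, 137.0]), ([280, 143, 13, 17, 169], [286.2, 151.1]), ([301, 159, 12, 17, 174], [306.3, 167.3])]
scene [([127, 91, 71, 35, 173], [165.2, 109.1]), ([144, 97, 55, 35, 153], [170.1, 114.7]), ([291, 250, 13, 16, 172], [296.6, 257.5]), ([322, 262, 14, 17, 181], [328.9, 270.3]), ([353, 274, 14, 17, 187], [359.5, 281.7])]
w [([257, 31, 48, 30, 306], [279.5, 51.1], array([0.615, 0.187, 0.165]))]
[(np.float64(-163.149169921875), [56.39, 27.59, 20.19]), (np.float64(-163.11717224121094), [56.39, 27.59, 20.17]), (np.float64(-163.1105194091797), [56.39, 27.6, 20.22])]
[(np.float64(-154.70347595214844), [60.72, 19.86, 21.48]), (np.float64(-154.69000244140625), [60.71, 19.86, 21.55]), (np.float64(-154.65904235839844), [60.72, 19.86, 21.54])]
[(np.float64(-168.5734100341797), [65.38, 11.49, 21.06]), (np.float64(-168.5192108154297), [65.38, 11.5, 21.13]), (np.float64(-168.4977264404297), [65.37, 11.5, 21.2])]
```

```bash
python3 -c "
from bench import ctrl
print(ctrl.close_job())"
```

```text
the job is handed in; nothing more can be done
None
```

The job is handed in after about 40 s: the trivet lies on its outline, the tumbler stands on it, and the bottle was stood up, released, and then set in the rack's middle place, about 2–4 mm off the midpoint of the other two by the cameras.

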